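Snap an interface box into its bracket and tug-test the catches

TASK

Snap the white interface box flat into the empty dark-grey bench bracket, until it sits fully home with both spring catches over its ends. Then, gripping the box, tug it straight up with about 13 N for a good second to prove that both catches hold - never with more than 17 N, or they will be overstrained, and never slam it in (60 N at the very most). Leave it released and fully home, and do not knock the mouse, the marker or the tape roll about.

Things in the scene. Friction and masses are not known exactly. Their poses are not given: they have to be found in the camera images.
- iface_box: White interface box, 66 x 92 x 27 mm (x, y, z), 160 g give or take a third, lying flat and loose on the bench. Origin at the centre of its underside, z up, y along its long side. Take it across the 66 mm width (fingers closing along its x), at the middle of its length. It may be fitted either way round.
- bracket: Dark-grey sheet-metal bracket fixed to the bench, base 92 x 166 x 4 mm (x, y, z). Origin at the centre of its underside, y along its long side. The box goes in flat, long side along the bracket's y, either way round. Corner guide tabs, 21 mm high with flared tops, leave 1.5 mm at each long side and 1.2 mm at each end; the middle 60 mm of the long sides is free for fingers.
- bracket_seat (a point): Centre of the plane of the four rubber pads' tops, 8 mm above the bracket's underside: the fully home place of the box's origin (the box's top is then 35 mm above the bracket's underside). Going down, the box's lower edges meet the flared catches about 40 mm above it; spreading them takes up to 6 to 12 N, then the ends slide down easily until the teeth snap over the top edges 2 to 5 mm above home.
- bracket_left (a point): Foot of the spring catch in the middle of the bracket's +y end, 50 mm from the centre. Catch 26 mm wide, top up to 55 mm above the bracket's underside, tooth 3 mm over the end of the seated box. The spring clip is shimmed, differently each time: the box can rise 0.3 to 2.5 mm before the teeth bear; from there the pull rises steeply, by several newtons for each few tenths of a millimetre, and somewhere past 20 N the box tears out.
- bracket_right (a point): The same for the catch at the bracket's -y end.
- mouse: Black computer mouse, 108 x 62 x 34 mm, loose on the bench; origin at the centre of its underside. Bystander.
- marker: White marker pen with a blue cap, 12 x 126 x 13 mm, loose on the bench; origin at the centre of its underside, y along the pen. Bystander.
- tape: Roll of white tape lying flat, 52 mm across, 18 mm high, loose on the bench; origin at the centre of its underside. Bystander.

How it is judged (in metres and radians):
On the way, in this order (a step that is already met when the one before it is completed fails the run):
1. the box is fully home in the bracket under both catches (z of iface_box in the frame of bracket between 0.0065 and 0.0095 m and horizontal distance between iface_box and bracket below 0.004 m and angle between the y axis of iface_box and the y axis of bracket, either way round below 0.06 rad and angle between iface_box's own z axis and vertical below 0.04 rad), for 0.2 s.
2. the box is pulled up against both catches: at least 10 N between box and bracket, the box level, off its pads and still held, for 0.8 s (z of iface_box in the frame of bracket between 0.0085 and 0.0135 m and angle between iface_box's own z axis and vertical below 0.05 rad and contact force between iface_box and bracket above 10 N), for 0.8 s.
At the end, for the whole second after the job is handed in: The box rests released on the bracket's pads under both catches: its origin within 1.5 mm of home in height, 4 mm sideways, 0.06 rad in heading and 0.04 rad of level (all of step 1 and linear speed of iface_box below 0.01 m/s and contact force between iface_box and the fingers below 0.3 N); the robot touches nothing.
It fails at once if the box is pulled against the catches with more than 17 N (z of iface_box in the frame of bracket between 0.0085 and 0.0135 m and horizontal distance between iface_box and bracket below 0.01 m and contact force between iface_box and bracket above 17 N).
It fails at once if the box is slammed or pressed into the bracket with more than 60 N (contact force between iface_box and bracket above 60 N).
It fails at once if a bystander (mouse, marker, tape roll) is knocked more than 25 mm from its place (distance of any of mouse, marker, tape from where it was at the start of the episode above 0.025 m).
It also fails if it takes over 58 s, if anything falls off the work surface, if the arm or the gripper's body presses on something with over 40 N, if the wrist force passes 120 N, or if a joint passes its speed limit or range.

ROBOT

A 6-joint arm with a two-finger parallel gripper is mounted at the origin on a cart in front of the work surface, level with it; the furniture and walls round the work are solid. World frame = base frame: x ahead of the robot, y to its left, z up, the work surface at z = 0. Lengths are in mm, angles in degrees, forces in N, time in s.
With the tool pointing down it reaches from about 350 to 775 mm from the base axis. Payload 7.3 kg.
Tool frame: the origin (TCP) lies between the finger pads; the fingertips stand 14 mm ahead of it and the grasp point (between the pads) lies 5 mm behind it; z points along the fingers, y is the direction in which the jaws open and shut (so a half turn about z gives the same grasp; the last joint's range is limited). The gripper opens to 92 mm and grips with 3 to 60 N. Pads are 19 mm wide; open, the fingers measure 130 mm over their backs; the gripper's body (75 mm by 190 mm) begins 47 mm behind the grasp point.
Start: joints at [63.426, 19.595, 87.324, -0, 73.075, -8.365], TCP at [164.036, 498.734, 240.741] pointing down, gripper open.
Joint ranges: [-145.02, 145.02], [-44.19, 115.74], [2.07, 154.8], [-57.11, 237.11], [16.16, 152.29], [-177.93, 177.93]. Speed limits (degrees/s): [147.25, 147.25, 180, 180, 180, 180].

INTERFACE

Orientations are given as [roll, pitch, yaw] about the fixed x, y, z axes, in that order (R = Rz(yaw) Ry(pitch) Rx(roll)).
In Python, from workcell import robot gives the robot as it stands. The module is installed in compiled form; this text tells all that it offers.
- The arm moves only by the shell command python3 -m pendant 'ROWS' [FORCE]. ROWS is JSON, a list of rows, each an object with "hand": the opening, from -1 (shut) to 1 (fully open), so that 0 is half open; "linear": the shift along the tool's x, y, z in mm, a list of three; "rotation": the turn, a rotation vector about the tool's x, y, z in degrees, a list of three. In form: [{"hand": hand, "linear": [tx, ty, tz], "rotation": [wx, wy, wz]}, ...]. A call has 1 to 10 rows; each row is the pose to reach, as a shift and turn from the pose commanded when the call began, along the tool's axes at that moment; what a row does not reach only later rows make up. A row lasts 1/12 s, in which the tool goes at most 41.7 mm and 7.16 degrees, less where a joint would pass 70% of its speed; a pose out of reach is approached as far as the arm can. A call with a gripper value outside its range is refused whole. The fingers move at their own pace and stop on an object; FORCE is the grip in N (left out, the last holds). Time passes only in rows, so rows that repeat a pose let the fingers close. It gives the time, the measured TCP pose, the force and the opening at its end, in the units of the state.
- robot.get_state(): the state, without advancing time (a new reading comes with each control period).
- robot.snapshot(name): name is "scene" or "top" or "wrist"; returns a dict with "image" (400x640x3 uint8, red, green, blue), "depth" (400x640 float32, mm along the optical axis (not along the pixel's ray), 0 where there is no reading), "vfov" (degrees; the focal length in pixels is half the picture's height over the tangent of half this angle, whatever the lens; pixels are square), "cx", "cy" (the principal point, pixels), "k1" (the pictures are not rectified: a ray, as slopes to the right and down, at radius r is drawn at 1 + k1 r^2 times it, then the intrinsics apply), "R" (3x3) and "t" (3): a world point X has camera coordinates R X + t; the wrist camera has in their place "tool_from_camera" (4x4, takes a point from camera to tool coordinates, whose origin is the TCP and whose axes are the flange's). Camera axes: x right, y down, z forward; pixel columns grow to the right and rows downward; lengths in mm; the calibration is good to about 2 mm. A picture is of the moment at which its call begins: read the wrist's pose just before it.
- robot.close_job(): hands the job in, once; it reports no verdict.
Trained networks look in the newest picture that a camera, given by its name, has taken for a name from the list of things; names that differ only in an ending like _2 or _b are one class to them, and where a whole thing is asked for, a point or a joint stands for the part that bears it (a point fixed in the world has none). Each returns a list of dicts, best first, with "score" (0 to 1); they miss things now and then, are a little off and sometimes report something else, mostly with a low value. They report only what shows in the picture. A call takes as long as a camera call.
- robot.trace(camera, label): "pixels" (400x640 bool, what is visible of it) and "extent" ([left, top, right, bottom] as shares, 0 to 1, of the picture: columns of its width, rows of its height, round what is visible of it).
- robot.pinpoint(camera, label): "centre" ([column, row] as shares, 0 to 1, of the picture: columns of its width, rows of its height: a listed point, or the origin of a listed thing).
The state is a dict: "time": time; "q": joint angles; "qvel": joint speeds; "joint_torque": joint torques, N m; "ee_pos": TCP position; "ee_rot": TCP orientation; "force": force on the tool from outside, world axes, zero at the start; "moment": the same for the moment, N m; "gripper_width": finger opening in mm.
Only numpy, scipy, OpenCV 4.12 (cv2) and the standard library are available. Lean on these libraries where they do the work, as an engineer would, in place of code of your own. Each camera call takes 0.05 s, during which the arm holds its last target.

## Working session

There is one attempt and no reset: what is moved stays moved. The work goes in short steps, Python scripts to look and compute and a shell command to move; the robot and the scene stay as the last step left them, time stands still between calls to the robot, and variables do not carry over. Pictures are saved under pics/ and viewed, and the job is handed in when it is done.

```bash
mkdir -p pics; cat > h.py <<'E'
import numpy as np, cv2
from workcell import robot
from scipy.spatial.transform import Rotation as Ro
def snap(n):
    s=robot.get_state(); d=robot.snapshot(n); d['state']=s; return d
def save(d,f): cv2.imwrite('pics/'+f,d['image'][:,:,::-1])
def RT(d):
    if 'R' in d: return np.array(d['R']),np.array(d['t'])
    s=d['state']; T=np.eye(4); T[:3,:3]=Ro.from_euler('xyz',s['ee_rot'],degrees=True).as_matrix(); T[:3,3]=s['ee_pos']
    W=T@np.array(d['tool_from_camera']); return W[:3,:3].T,-W[:3,:3].T@W[:3,3]
def rays(d,uv):
    uv=np.atleast_2d(np.array(uv,float)); f=200/np.tan(np.radians(d['vfov']/2))
    K=np.array([[f,0,d['cx']],[0,f,d['cy']],[0,0,1]])
    p=cv2.undistortPoints(uv[:,None,:],K,np.array([d['k1'],0,0,0,0.])).reshape(-1,2)
    return np.c_[p,np.ones(len(p))]
def onplane(d,uv,z):
    R,t=RT(d); r=rays(d,uv)@R; c=-R.T@t
    return c+r*((z-c[2])/r[:,2])[:,None]
def cloud(d,mask):
    v,u=np.nonzero(mask&(d['depth']>0)); R,t=RT(d)
    return (rays(d,np.c_[u,v])*d['depth'][v,u][:,None]-t)@R
def share(p): return [p[0]*640,p[1]*400]
E
python3 - <<'E'
from h import *
print(robot.get_state())
for n in ['scene','top','wrist']:
    d=snap(n); save(d,n+'0.png')
    for l in ['iface_box','bracket','bracket_seat','bracket_left','bracket_right','mouse','marker','tape']:
        z={'bracket_seat':8}.get(l,0)
        for r in robot.pinpoint(n,l)[:2]:
            p=share(r['centre']); print(n,l,round(r['score'],2),np.round(p),onplane(d,p,z).round(1))
        for r in robot.trace(n,l)[:1]:
            if l in('iface_box','bracket','mouse','tape','marker'):
                P=cloud(d,r['pixels']); print('   cloud',round(r['score'],2),len(P),np.median(P,0).round(1) if len(P) else '')
E
```

```text
{'time': 0.0, 'q': array([ 6.34256153e+01,  1.96369693e+01,  8.73775786e+01,  1.35976136e-03,
        7.30733695e+01, -8.36433836e+00]), 'qvel': array([ 0.06437082, -0.12738471,  0.0405768 ,  0.01780182, -0.10157636,
       -0.05096732]), 'joint_torque': array([-1.49016258e-03, -4.31244743e+01, -2.44213915e+01,  7.17689632e-02,
        5.60668192e-02, -1.29907166e-04]), 'ee_pos': array([163.85588515, 498.37374123, 240.0379912 ]), 'ee_rot': array([-1.79913207e+02, -1.40755153e-02,  1.61789546e+02]), 'force': array([ 0.21438935, -0.70366125,  0.26567792]), 'moment': array([ 0.01219267, -0.05368498, -0.00780935]), 'gripper_width': 92.27362635321751}
scene iface_box 0.82 [281. 252.] [[566.9 307.3   0. ]]
   cloud 0.65 1574 [556.8 330.5  25.6]
scene bracket 0.9 [307. 208.] [[599.8 142.1   0. ]]
   cloud 0.94 1891 [604.5 148.4   4.3]
scene bracket_seat 0.82 [303. 206.] [[603.8 150.7   8. ]]
scene bracket_left 0.86 [325. 211.] [[559.3 134.4   0. ]]
scene bracket_right 0.85 [290. 197.] [[656.9 116.6   0. ]]
scene mouse 0.84 [369. 247.] [[423.5 215.8  -0. ]]
   cloud 0.77 1207 [409.3 238.4  22.1]
scene marker 0.57 [217. 231.] [[721.2 305.6   0. ]]
   cloud 0.61 234 [714.6 313.2   9.2]
scene tape 0.53 [283. 175.] [[732.1  26.7   0. ]]
   cloud 0.75 249 [738.6  23.2  14.5]
top iface_box 0.72 [249. 211.] [[572. 317.   0.]]
   cloud 0.93 1340 [563.9 310.6  27.2]
top bracket 0.6 [328. 200.] [[597.2 143.    0. ]]
   cloud 0.88 3025 [605.6 139.4   5.2]
top bracket_seat 0.68 [328. 194.] [[609.8 141.5   8. ]]
top bracket_left 0.55 [324. 215.] [[563.9 149.6   0. ]]
top bracket_right 0.92 [334. 174.] [[654.4 130.6   0. ]]
top mouse 0.66 [297. 283.] [[416.4 208.6   0. ]]
   cloud 0.98 1262 [418.8 212.2  26.6]
top marker 0.67 [257. 142.] [[724.9 300.7   0. ]]
top marker 0.42 [337. 176.] [[649.8 123.5   0. ]]
   cloud 0.88 301 [722.4 293.2  11.2]
top tape 0.91 [386. 137.] [[740.2  15.5   0. ]]
   cloud 0.71 337 [742.6  12.7  18. ]
```

```bash
python3 - <<'E'
from h import *
d=snap('top'); save(d,'topA.png')
im=d['image'][100:330,180:440,::-1]; cv2.imwrite('pics/topA_crop.png',cv2.resize(im,None,fx=3,fy=2.6,interpolation=cv2.INTER_CUBIC)[:598])
for l in['iface_box','bracket']:
    r=robot.trace('top',l)[0]; m=r['pixels'].astype(np.uint8)
    c=max(cv2.findContours(m,0,1)[0],key=cv2.contourArea).reshape(-1,2)
    q=onplane(d,c,27 if l=='iface_box' else 4)[:,:2].astype(np.float32)
    print(l,cv2.minAreaRect(q))
    print(cv2.boxPoints(cv2.minAreaRect(q)))
E
```

```text
iface_box ((565.2437744140625, 310.5150146484375), (94.40605926513672, 67.84036254882812), 84.15350341796875)
[[526.6918  267.01276]
 [594.1792  260.1023 ]
 [603.7958  354.01727]
 [536.30835 360.92773]]
bracket ((606.2607421875, 139.11668395996094), (92.02536010742188, 166.2061004638672), 78.86624908447266)
[[515.83673  110.0172  ]
 [678.9146    77.922806]
 [696.68475  168.21617 ]
 [533.6069   200.31056 ]]
```

View pics/scene0.png

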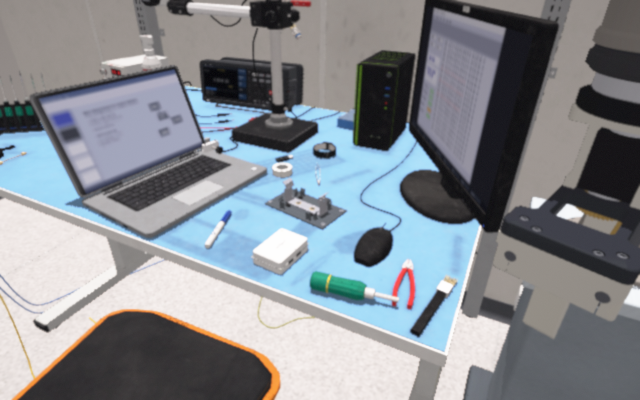

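View pics/topA_crop.png

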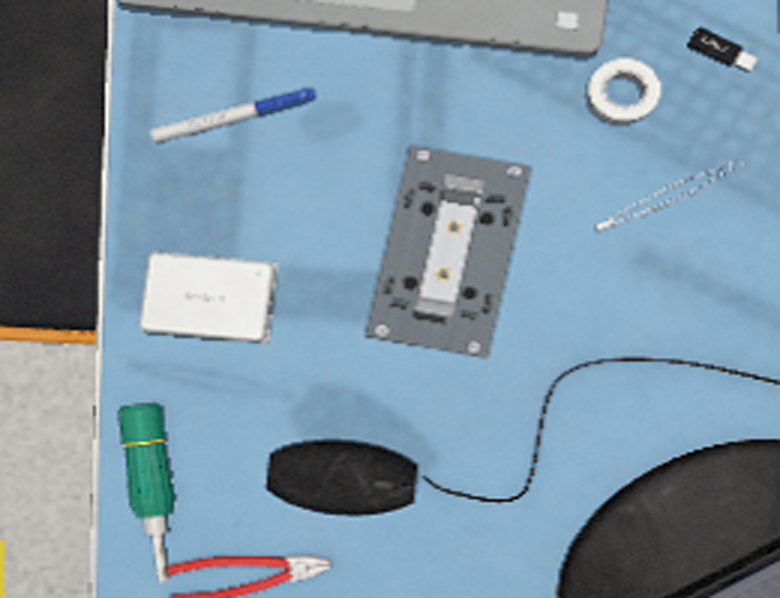

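View pics/wrist0.png

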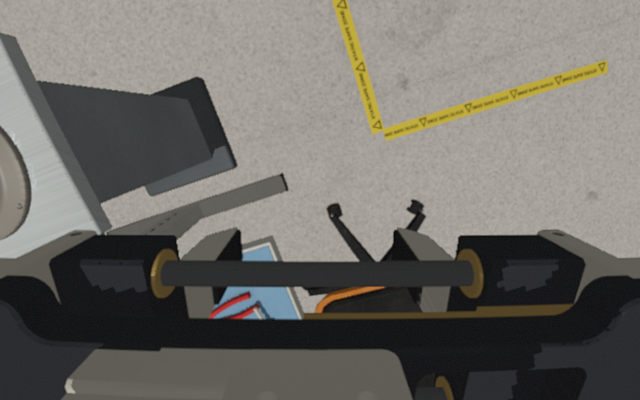

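The scene and top views agree. The white box is at about (565, 310) with its long side heading 84°. The bracket is at about (606, 139) with its long side heading −11°, and its catches are at top-picture pixels (324,215) and (334,174). The mouse, marker and tape are clear of the route.

```bash
cat >> h.py <<'E'
def go(target,yaw,base=None):
    s=robot.get_state(); p,r=(s['ee_pos'],s['ee_rot']) if base is None else base
    R=Ro.from_euler('xyz',r,degrees=True); D=Ro.from_euler('xyz',[180,0,yaw],degrees=True)
    return R.inv().apply(np.array(target)-p).round(2),(R.inv()*D).as_rotvec(degrees=True).round(2)
E
python3 - <<'E'
from h import *
print(go([565,310.5,150],84.15,([164.036,498.734,240.741],[180,0,161.79])))
E
```

```text
(array([-439.71,  -53.51,   90.74]), array([ 0.  , -0.  , 77.64]))
```

```bash
python3 -m pendant '[{"hand":1,"linear":[-439.7,-53.5,40],"rotation":[0,0,77.64]},{"hand":1,"linear":[-439.7,-53.5,40],"rotation":[0,0,77.64]},{"hand":1,"linear":[-439.7,-53.5,40],"rotation":[0,0,77.64]},{"hand":1,"linear":[-439.7,-53.5,40],"rotation":[0,0,77.64]},{"hand":1,"linear":[-439.7,-53.5,40],"rotation":[0,0,77.64]},{"hand":1,"linear":[-439.7,-53.5,40],"rotation":[0,0,77.64]},{"hand":1,"linear":[-439.7,-53.5,90.7],"rotation":[0,0,77.64]},{"hand":1,"linear":[-439.7,-53.5,90.7],"rotation":[0,0,77.64]},{"hand":1,"linear":[-439.7,-53.5,90.7],"rotation":[0,0,77.64]},{"hand":1,"linear":[-439.7,-53.5,90.7],"rotation":[0,0,77.64]}]'; python3 - <<'E'
from h import *
s=robot.get_state(); print(s['ee_pos'],s['ee_rot'],s['time'])
d=snap('wrist'); save(d,'w1.png')
print(go([565,310.5,150],84.15))
E
```

```text
time: 3.53
ee_pos: [533.4, 325.0, 162.3]
ee_rot: [180.0, -0.0, 89.8]
force: [0.1, 0.9, 0.4]
gripper_width: 91.6
[533.41564354 324.97778461 162.33790131] [ 1.79987862e+02 -1.52464411e-02  8.98066563e+01] 3.5333
(array([-9.66, 26.42,  8.82]), array([0.05, 0.17, 4.95]))
```

View pics/w1.png

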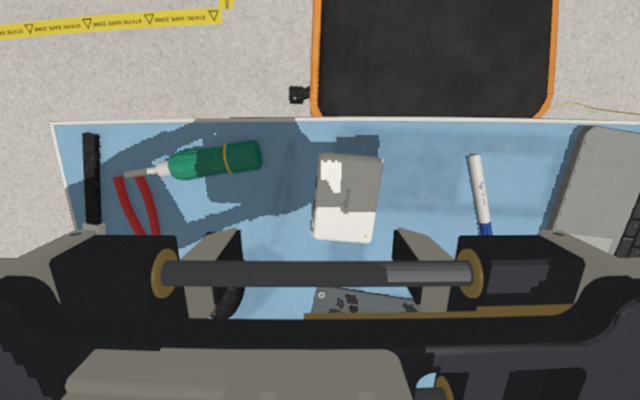

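The wrist view shows the whole box around pixel (347,197) and the marker at (480,195). I'll measure the box's top from here.

```bash
cat >> h.py <<'E'
def rect(n,l,z):
    d=snap(n); r=robot.trace(n,l)
    if not r: return None
    m=r[0]['pixels'].astype(np.uint8); c=max(cv2.findContours(m,0,1)[0],key=cv2.contourArea).reshape(-1,2)
    q=onplane(d,c,z)[:,:2].astype(np.float32); P=cloud(d,r[0]['pixels'])
    return d,q,cv2.minAreaRect(q),P
E
python3 - <<'E'
from h import *
d,q,a,P=rect('wrist','iface_box',27)
print(a); print(cv2.boxPoints(a)); print(np.percentile(P[:,2],[5,50,95]))
T=P[abs(P[:,2]-np.percentile(P[:,2],60))<4]; print(cv2.minAreaRect(T[:,:2].astype(np.float32)),T[:,2].mean())
E
```

```text
((563.4711303710938, 319.4251708984375), (91.29389953613281, 64.89407348632812), 84.55906677246094)
[[526.84204 277.0605 ]
 [591.4437  270.9073 ]
 [600.1002  361.78986]
 [535.49854 367.94305]]
[18.87811033 26.42479395 27.61110222]
((564.4224243164062, 316.7925720214844), (89.33235168457031, 64.10121154785156), 84.56244659423828) 26.452737905313086
```

```bash
python3 -m pendant '[{"hand":1,"linear":[-9.7,26.4,-10],"rotation":[0,0,5.4]},{"hand":1,"linear":[-9.7,26.4,-10],"rotation":[0,0,5.4]},{"hand":1,"linear":[-9.7,26.4,-10],"rotation":[0,0,5.4]},{"hand":1,"linear":[-9.7,26.4,-10],"rotation":[0,0,5.4]}]'; python3 - <<'E'
from h import *
for n in ['wrist','top']:
    d,q,a,P=rect(n,'iface_box',27)
    print(n,a,np.percentile(P[:,2],[5,50,95]))
    T=P[abs(P[:,2]-np.percentile(P[:,2],60))<4]; print(cv2.minAreaRect(T[:,:2].astype(np.float32)),T[:,2].mean())
    save(d,n+'2.png')
s=robot.get_state();print(s['ee_pos'],s['ee_rot'],s['qvel'].round(2))
E
```

```text
time: 4.02
ee_pos: [557.3, 317.2, 173.2]
ee_rot: [-180.0, -0.0, 84.9]
force: [0.3, -0.5, -0.6]
gripper_width: 91.9
wrist ((564.4412231445312, 318.010009765625), (92.51165771484375, 65.43309020996094), 84.96260070800781) [23.50864326 26.45395687 27.65242086]
((564.251708984375, 316.4801330566406), (89.40215301513672, 63.83353042602539), 84.6266860961914) 26.47277600871452
top ((561.8873901367188, 293.5248718261719), (59.98899459838867, 67.69247436523438), 85.37310791015625) [16.30732651 27.31443139 30.00017202]
((563.2086791992188, 295.0029296875), (55.28827667236328, 63.784332275390625), 84.4057388305664) 27.47169406512593
[557.2569771  317.12445393 173.04958935] [-1.79981855e+02 -1.80298589e-03  8.48680359e+01] [-0.16  0.31 -0.25 -0.1   0.05  0.07]
```

View pics/wrist2.png

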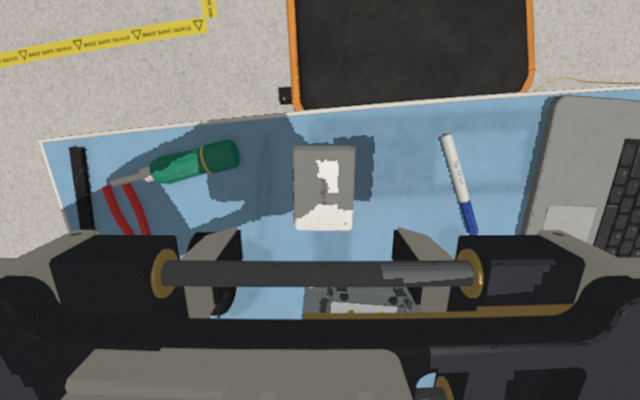

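View pics/top2.png

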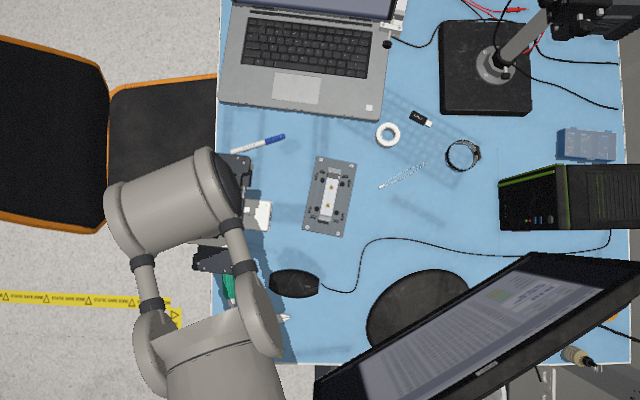

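```bash
python3 - <<'E'
from h import *
d=snap('wrist'); print(np.round(d['tool_from_camera'],3),d['vfov'],d['k1'],d['cx'],d['cy'])
C=np.linalg.inv(d['tool_from_camera']); f=200/np.tan(np.radians(d['vfov']/2))
for p in [[0,0,-5],[0,0,14],[0,0,60],[0,0,150],[46,0,14],[-46,0,14],[46,0,60],[-46,0,60]]:
    c=C@np.r_[p,1]; r2=(c[0]**2+c[1]**2)/c[2]**2; print(p,c[:3].round(),np.round(f*c[:2]/c[2]*(1+d['k1']*r2)+[d['cx'],d['cy']]))
print(go([564.5,315,100],84.6))
for n in ['wrist']:
  for l in ['bracket','marker','mouse']:
    x=rect(n,l,4)
    if x: print(l,x[2],np.median(x[3],0))
dt=snap('top')
for n in ['bracket','marker']:
    x=rect('top',n,4); print(n,x[2],np.median(x[3],0))
E
```

```text
[[ 1.00000e-03 -9.62000e-01 -2.73000e-01  7.52030e+01]
 [ 1.00000e+00  1.00000e-03  0.00000e+00  1.46000e-01]
 [ 0.00000e+00 -2.73000e-01  9.62000e-01 -1.43531e+02]
 [ 0.00000e+00  0.00000e+00  0.00000e+00  1.00000e+00]] 70.47544972596107 -0.04300208488657016 316.77289616708754 198.0226327786001
[0, 0, -5] [ -0.  34. 154.] [316. 261.]
[0, 0, 14] [ -0.  29. 172.] [316. 246.]
[0, 0, 60] [ -0.  17. 216.] [317. 220.]
[0, 0, 150] [ -0.  -8. 303.] [317. 191.]
[46, 0, 14] [ -0. -15. 160.] [317. 172.]
[-46, 0, 14] [ -0.  74. 185.] [316. 310.]
[46, 0, 60] [ -0. -28. 204.] [317. 160.]
[-46, 0, 60] [ -0.  61. 229.] [317. 273.]
(array([-1.39,  7.28, 73.01]), array([-0.02, -0.  ,  0.25]))
bracket ((602.0949096679688, 162.69351196289062), (37.939151763916016, 154.63905334472656), 84.61065673828125) [595.9544638  163.60706318   3.75900722]
marker ((721.5751342773438, 301.9967041015625), (13.34496021270752, 128.90872192382812), 17.827198028564453) [716.51909447 310.57193819  10.43096967]
mouse ((425.245849609375, 172.9079132080078), (52.95465850830078, 16.17527961730957), 49.54417037963867) [425.69677259 195.00583101  17.47421946]
bracket ((605.9112548828125, 139.02114868164062), (93.13949584960938, 167.93614196777344), 79.1285629272461) [605.38679158 139.39275651   5.11785893]
marker ((606.2022705078125, 139.7490234375), (94.539794921875, 169.48582458496094), 80.12644958496094) [605.56203127 139.41754062   5.18692443]
```

```bash
python3 -m pendant '[{"hand":1,"linear":[-1.4,7.3,41],"rotation":[0,0,0.25]},{"hand":1,"linear":[-1.4,7.3,80],"rotation":[0,0,0.25]},{"hand":1,"linear":[-1.4,7.3,88],"rotation":[0,0,0.25]},{"hand":1,"linear":[-1.4,7.3,88],"rotation":[0,0,0.25]}]'; python3 - <<'E'
from h import *
s=robot.get_state();print(s['ee_pos'],s['ee_rot'])
d,q,a,P=rect('wrist','iface_box',27)
print(a);print(cv2.boxPoints(a)); print(np.percentile(P[:,2],[5,50,95]))
print(cv2.boxPoints(cv2.minAreaRect(P[P[:,2]>24][:,:2].astype(np.float32))))
save(d,'w3.png')
E
```

```text
time: 5.15
ee_pos: [563.3, 313.6, 81.8]
ee_rot: [-179.6, 0.2, 84.5]
force: [-1.1, -0.1, 0.1]
gripper_width: 91.6
[563.33512646 313.58704302  81.78668029] [-179.6269773     0.18849623   84.51400977]
((564.911865234375, 323.3426208496094), (84.48045349121094, 64.38924407958984), 84.81220245361328)
[[529.0297  284.18646]
 [593.1552  278.36438]
 [600.794   362.49878]
 [536.6685  368.32086]]
[17.70237041 26.3699941  27.48078195]
[[529.3149  283.8896 ]
 [592.78754 277.98694]
 [600.2392  358.11688]
 [536.76654 364.01953]]
```

View pics/w3.png

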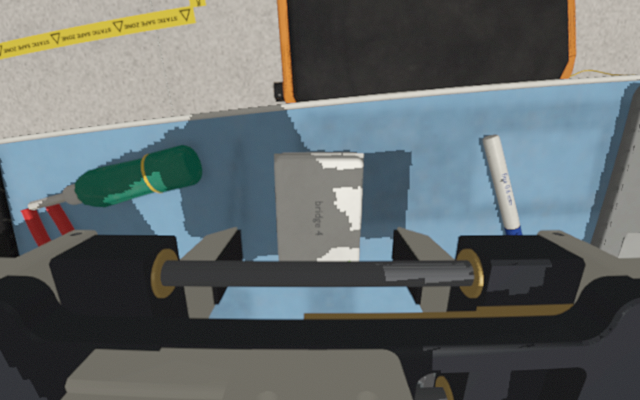

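```bash
python3 - <<'E'
from h import *
d=snap('wrist'); g=cv2.cvtColor(d['image'],cv2.COLOR_RGB2GRAY)
for c in (290,305,320,345): print(c,list(zip(range(147,165),g[147:165,c],d['depth'][147:165,c].round())))
for r in (200,230): print(r,g[r,268:284],g[r,354:372])
for z,pts in ((27,[(290,154),(290,157),(345,154),(345,157),(277,200),(362,200)]),): print(onplane(d,pts,z).round(1))
im=d['image'][140:280,250:390,::-1]; cv2.imwrite('pics/w3c.png',cv2.resize(im,None,fx=4,fy=4,interpolation=0))
E
```

```text
290 [(147, np.uint8(84), np.float32(229.0)), (148, np.uint8(85), np.float32(228.0)), (149, np.uint8(86), np.float32(228.0)), (150, np.uint8(85), np.float32(228.0)), (151, np.uint8(84), np.float32(229.0)), (152, np.uint8(87), np.float32(229.0)), (153, np.uint8(94), np.float32(229.0)), (154, np.uint8(106), np.float32(229.0)), (155, np.uint8(111), np.float32(225.0)), (156, np.uint8(111), np.float32(216.0)), (157, np.uint8(118), np.float32(215.0)), (158, np.uint8(121), np.float32(211.0)), (159, np.uint8(124), np.float32(207.0)), (160, np.uint8(124), np.float32(206.0)), (161, np.uint8(126), np.float32(204.0)), (162, np.uint8(128), np.float32(204.0)), (163, np.uint8(130), np.float32(205.0)), (164, np.uint8(129), np.float32(204.0))]
305 [(147, np.uint8(134), np.float32(228.0)), (148, np.uint8(125), np.float32(227.0)), (149, np.uint8(107), np.float32(228.0)), (150, np.uint8(81), np.float32(229.0)), (151, np.uint8(73), np.float32(229.0)), (152, np.uint8(74), np.float32(230.0)), (153, np.uint8(90), np.float32(229.0)), (154, np.uint8(105), np.float32(229.0)), (155, np.uint8(111), np.float32(222
[... 1574 characters left out ...]
158, np.uint8(120), np.float32(210.0)), (159, np.uint8(145), np.float32(206.0)), (160, np.uint8(176), np.float32(206.0)), (161, np.uint8(203), np.float32(205.0)), (162, np.uint8(222), np.float32(205.0)), (163, np.uint8(232), np.float32(204.0)), (164, np.uint8(236), np.float32(204.0))]
200 [ 90  89  89  88  96 117 127 131 131 131 131 132 131 130 131 131] [226 214 168 102  74  77  78  76  78  77  78  75  78  74  75  75  78  76]
230 [ 89  88  89  88  86  91 112 127 130 129 130 130 130 129 130 129] [132 108  91  87  87  87  88  88  87  88  88  89  88  88  86  86  87  87]
[[552.  366.7  27. ]
 [551.8 364.6  27. ]
 [591.2 363.   27. ]
 [591.  360.9  27. ]
 [538.3 333.7  27. ]
 [601.5 327.6  27. ]]
```

View pics/w3c.png

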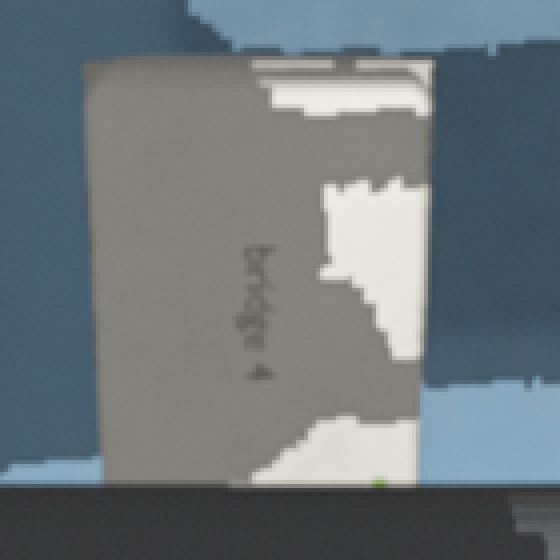

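```bash
python3 - <<'E'
from h import *
s=robot.get_state();print(s['ee_pos'],s['ee_rot'],s['time'])
print(go([565,315,18],84.8))
E
```

```text
[566.6204249  315.1046118   87.38557014] [ 1.79809075e+02 -1.07906793e-01  8.45282375e+01] 5.3
(array([-0.39, -1.83, 69.38]), array([ 0.19, -0.11, -0.27]))
```

```bash
python3 -m pendant '[{"hand":1,"linear":[0,0,10],"rotation":[0,0,0]},{"hand":1,"linear":[0,0,22],"rotation":[0,0,0]},{"hand":1,"linear":[0,0,34],"rotation":[0,0,0]},{"hand":1,"linear":[0,0,44],"rotation":[0,0,0]},{"hand":1,"linear":[0,0,50],"rotation":[0,0,0]},{"hand":1,"linear":[0,0,50],"rotation":[0,0,0]},{"hand":1,"linear":[0,0,50],"rotation":[0,0,0]},{"hand":1,"linear":[0,0,50],"rotation":[0,0,0]}]'; python3 - <<'E'
from h import *
d=snap('wrist'); s=d['state'];print(s['ee_pos'],s['ee_rot'],s['time'],s['qvel'].round(1))
print(go([565,315,18],84.8)); save(d,'w4.png')
E
```

```text
time: 5.97
ee_pos: [565.7, 314.6, 35.2]
ee_rot: [180.0, -0.0, 84.5]
force: [-0.2, -0.6, -0.3]
gripper_width: 92.1
[565.65219646 314.59523423  35.24343991] [ 1.79965547e+02 -2.36266163e-02  8.45183205e+01] 5.9667 [ 0.  -0.6 -0.2  0.1 -0.1  0. ]
(array([ 0.29, -0.81, 17.49]), array([ 0.06, -0.03, -0.28]))
```

View pics/w4.png

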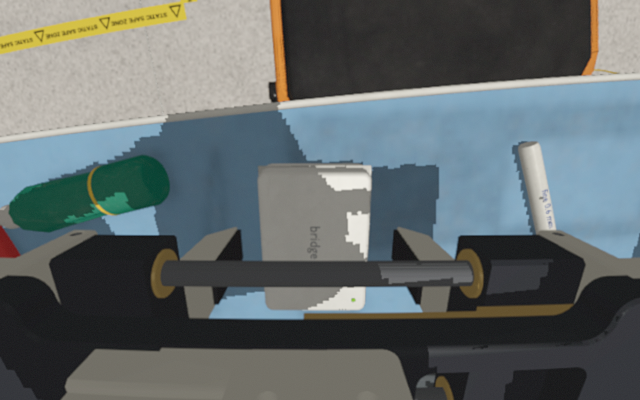

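Both ends of the box now show: the far top edge at row ~169 and the near edge at row ~310. That gives its centre relative to the tool directly.

```bash
python3 - <<'E'
from h import *
d=snap('wrist'); print(d['state']['ee_pos'])
g=cv2.cvtColor(d['image'],cv2.COLOR_RGB2GRAY).astype(int)
print(g[162:178,285],g[162:178,310]); print(g[300:318,280],g[300:318,300]); print(g[215,255:275],g[215,364:380])
print(onplane(d,[(310,170),(285,310),(300,310),(262.5,215),(370,215)],27).round(1))
im=d['image'][150:330,240:400,::-1]; cv2.imwrite('pics/w4c.png',cv2.resize(im,None,fx=3,fy=3,interpolation=0))
E
```

```text
[565.75715727 314.62917598  35.49342368]
[ 89 104 120 117 111 113 120 125 125 124 127 127 129 131 133 132] [ 81 104 126 141 138 121 121 123 122 124 125 128 129 133 135 133]
[133 131 132 133 132 132 132 132 131 140 157 164 163 162 163 163 165 162] [133 131 131 130 129 130 130 130 130 134 146 152 153 153 152 154 156 154]
[ 92  93  90  94 108 126 131 133 132 133 132 133 134 134 133 133 132 132
 131 131] [230 230 226 220 197 144  89  74  76  78  78  77  78  79  79  78]
[[566.8 362.6  27. ]
 [541.9 275.   27. ]
 [551.4 274.1  27. ]
 [537.3 339.4  27. ]
 [598.2 333.6  27. ]]
```

View pics/w4c.png

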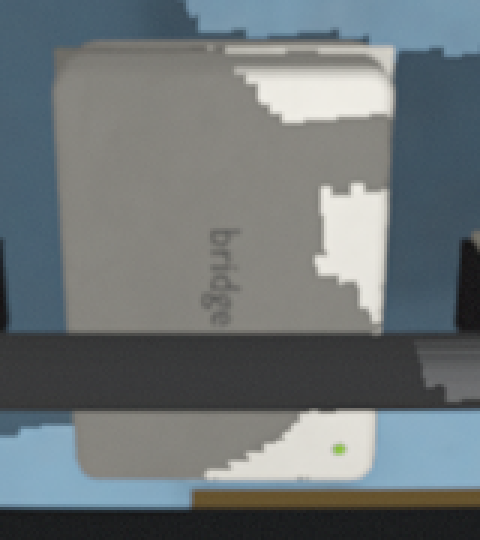

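```bash
python3 - <<'E'
from h import *
print(go([564.9,316.6,18],84.8))
E

```

```text
(array([ 1.87, -1.08, 17.61]), array([ 0.07, -0.04, -0.28]))
```

```bash
python3 -m pendant '[{"hand":1,"linear":[1.9,-1.1,8],"rotation":[0,0,-0.3]},{"hand":1,"linear":[1.9,-1.1,15],"rotation":[0,0,-0.3]},{"hand":1,"linear":[1.9,-1.1,17.6],"rotation":[0,0,-0.3]},{"hand":1,"linear":[1.9,-1.1,17.6],"rotation":[0,0,-0.3]},{"hand":1,"linear":[1.9,-1.1,17.6],"rotation":[0,0,-0.3]},{"hand":1,"linear":[1.9,-1.1,17.6],"rotation":[0,0,-0.3]}]'
python3 -m pendant '[{"hand":0.3,"linear":[0,0,0],"rotation":[0,0,0]},{"hand":0.2,"linear":[0,0,0],"rotation":[0,0,0]},{"hand":0.2,"linear":[0,0,0],"rotation":[0,0,0]},{"hand":0.2,"linear":[0,0,0],"rotation":[0,0,0]},{"hand":0.2,"linear":[0,0,0],"rotation":[0,0,0]},{"hand":0.2,"linear":[0,0,0],"rotation":[0,0,0]}]' 40
```

```text
time: 6.57
ee_pos: [564.5, 316.5, 17.4]
ee_rot: [180.0, -0.0, 84.8]
force: [-0.1, 0.3, 0.5]
gripper_width: 91.8
time: 7.07
ee_pos: [564.5, 316.5, 17.5]
ee_rot: [180.0, -0.0, 84.8]
force: [0.0, -1.0, 0.4]
gripper_width: 65.8
```

```bash
python3 -m pendant '[{"hand":-1,"linear":[0,0,-5],"rotation":[0,0,0]},{"hand":-1,"linear":[0,0,-15],"rotation":[0,0,0]},{"hand":-1,"linear":[0,0,-35],"rotation":[0,0,0]},{"hand":-1,"linear":[0,0,-65],"rotation":[0,0,0]},{"hand":-1,"linear":[0,0,-95],"rotation":[0,0,0]},{"hand":-1,"linear":[0,0,-110],"rotation":[0,0,0]},{"hand":-1,"linear":[0,0,-117],"rotation":[0,0,0]},{"hand":-1,"linear":[0,0,-117],"rotation":[0,0,0]},{"hand":-1,"linear":[0,0,-117],"rotation":[0,0,0]},{"hand":-1,"linear":[0,0,-117],"rotation":[0,0,0]}]'
python3 - <<'E'
from h import *
d=snap('wrist'); save(d,'w5.png'); s=d['state']; print(s['ee_pos'],s['ee_rot'],s['force'],s['gripper_width'])
print(go([690,122,135],168.87))
E
```

```text
time: 7.9
ee_pos: [563.6, 316.1, 132.8]
ee_rot: [-179.9, 0.1, 84.8]
force: [-0.5, -0.6, -1.6]
gripper_width: 65.5
[563.5542143  316.07462514 132.75594299] [-1.79850883e+02  7.36751584e-02  8.48187727e+01] [-0.50794795 -0.5769128  -1.59521654] 65.49742322893096
(array([-181.85,  143.48,   -2.62]), array([-2.000e-01, -6.000e-02, -8.405e+01]))
```

View pics/w5.png

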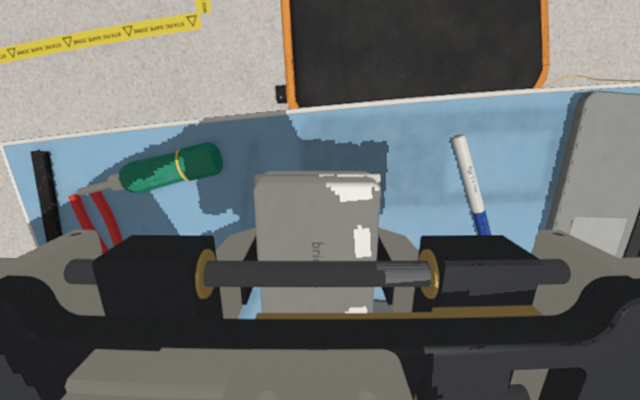

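The box is held and lifted, with its far end at row ~178 and its body centred between the fingers (columns 256–381). Next I'll carry it over and turn it to the bracket's heading.

```bash
python3 -m pendant '[{"hand":-1,"linear":[-18,14,0],"rotation":[0,0,-7]},{"hand":-1,"linear":[-36,28,0],"rotation":[0,0,-14]},{"hand":-1,"linear":[-54,43,0],"rotation":[0,0,-21]},{"hand":-1,"linear":[-72,57,0],"rotation":[0,0,-28]},{"hand":-1,"linear":[-90,71,0],"rotation":[0,0,-35]},{"hand":-1,"linear":[-108,85,0],"rotation":[0,0,-42]},{"hand":-1,"linear":[-126,99,0],"rotation":[0,0,-49]},{"hand":-1,"linear":[-144,113,0],"rotation":[0,0,-56]},{"hand":-1,"linear":[-160,126,0],"rotation":[0,0,-63]},{"hand":-1,"linear":[-175,138,0],"rotation":[0,0,-70]}]'
python3 - <<'E'
from h import *
s=robot.get_state(); print(s['ee_pos'],s['ee_rot']); print(go([690,122,135],168.87))
E
```

```text
time: 8.78
ee_pos: [686.0, 128.3, 132.5]
ee_rot: [-179.9, -0.1, 155.1]
force: [0.3, -0.6, -0.8]
gripper_width: 65.7
[686.03531667 128.34268452 132.48263012] [-1.79919865e+02 -1.40578264e-01  1.55138523e+02]
(array([-6.26, -4.09, -2.53]), array([ -0.06,  -0.15, -13.73]))
```

```bash
python3 -m pendant '[{"hand":-1,"linear":[-4,-3,0],"rotation":[0,0,-7]},{"hand":-1,"linear":[-6.3,-4,0],"rotation":[0,0,-13]},{"hand":-1,"linear":[-6.3,-4,0],"rotation":[0,0,-13.8]},{"hand":-1,"linear":[-6.3,-4,0],"rotation":[0,0,-13.8]},{"hand":-1,"linear":[-6.3,-4,0],"rotation":[0,0,-13.8]},{"hand":-1,"linear":[-6.3,-4,0],"rotation":[0,0,-13.8]},{"hand":-1,"linear":[-6.3,-4,0],"rotation":[0,0,-13.8]},{"hand":-1,"linear":[-6.3,-4,0],"rotation":[0,0,-13.8]}]'
python3 - <<'E'
from h import *
d=snap('wrist'); save(d,'w6.png'); s=d['state']; print(s['ee_pos'],s['ee_rot'],s['force'],s['qvel'].round(1))
for l,z in [('bracket',0),('bracket_seat',8),('bracket_left',0),('bracket_right',0)]:
    for r in robot.pinpoint('wrist',l)[:2]: p=share(r['centre']); print(l,round(r['score'],2),np.round(p,1),onplane(d,p,z).round(1))
r=robot.trace('wrist','bracket')[0]; m=r['pixels'].astype(np.uint8)
P=cloud(d,r['pixels']); Q=P[(P[:,2]<7)&(P[:,2]>1)]; print(cv2.minAreaRect(Q[:,:2].astype(np.float32)),np.median(Q[:,2]))
E
```

```text
time: 9.45
ee_pos: [689.9, 123.8, 134.4]
ee_rot: [180.0, 0.0, 168.6]
force: [0.7, -0.1, -1.5]
gripper_width: 65.5
[689.92219117 123.79037951 134.39281343] [1.79995416e+02 2.49084864e-03 1.68601579e+02] [ 0.7141919  -0.13013654 -1.54651536] [-0.  -0.1 -0.1 -0.1  0.1 -0.3]
bracket 0.97 [314.9 105.3] [[606.4 140.4   0. ]]
bracket_seat 0.6 [315.4 104.1] [[605.8 141.1   8. ]]
bracket_left 0.72 [314.8  42.8] [[553.8 151.    0. ]]
bracket_right 0.86 [318.8 157.8] [[655.5 134.4   0. ]]
((595.8734130859375, 145.0180206298828), (93.74889373779297, 146.58969116210938), 78.83251190185547) 3.8734936789865873
```

View pics/w6.png

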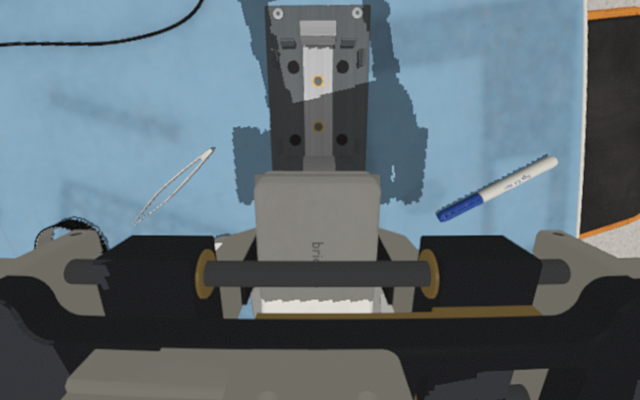

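The wrist view shows the bracket's four rubber pads at about (293,67), (343,67), (295,140) and (342,140), ahead of the held box. I'll fit the seat from those pads and the held box's edges from the same picture.

```bash
python3 - <<'E'
from h import *
d=snap('wrist'); s=d['state']; print(s['ee_pos'],s['ee_rot'])
g=cv2.cvtColor(d['image'],cv2.COLOR_RGB2GRAY); out=[]
for c in [(293,67),(343,67),(295,140),(342,140)]:
    x0,y0=c; w=g[y0-9:y0+10,x0-9:x0+10].astype(float); bg=np.percentile(w,60); W=np.clip(bg-12-w,0,30)
    n,lab,st,ce=cv2.connectedComponentsWithStats((w<(w.min()+bg)/2).astype(np.uint8))
    i=lab[9,9]; print(c,w.min(),bg,st[i],ce[i]-9)
    out.append([x0-9+ce[i][0],y0-9+ce[i][1]])
P=onplane(d,out,8); print(P.round(1),P.mean(0))
for a,b in ((0,2),(1,3),(0,1),(2,3)): v=P[b]-P[a]; print(np.linalg.norm(v),np.degrees(np.arctan2(v[1],v[0])))
im=d['image'][0:330,240:400,::-1]; cv2.imwrite('pics/w6a.png',cv2.resize(im[:180],None,fx=4,fy=3.3,interpolation=0)); cv2.imwrite('pics/w6b.png',cv2.resize(im[150:],None,fx=4,fy=3.3,interpolation=0))
for c in(275,300,330,350): print(c,g[168:186,c],g[298:320,c])
for r in (195,220):print(r,g[r,250:264],g[r,370:390])
E
```

```text
[690.03834254 123.45326682 134.41156528] [1.79993797e+02 4.78133477e-03 1.68616104e+02]
(293, 67) 38.0 103.0 [  4   2  12  13 121] [ 0.38016529 -0.66115702]
(343, 67) 37.0 102.0 [  3   1  12  14 129] [-0.36434109 -0.94573643]
(295, 140) 20.0 53.0 [ 4  3 11 11 96] [ 0.35416667 -0.80208333]
(342, 140) 18.0 53.0 [ 4  3 11 11 96] [-0.14583333 -0.95833333]
[[570.7 128.    8. ]
 [579.  170.7   8. ]
 [633.1 116.1   8. ]
 [641.5 158.9   8. ]] [606.08614495 143.40316983   8.        ]
63.534785518281744 -10.82564135582695
63.643681398171424 -10.716338571857591
43.488246824416024 78.99567407242587
43.610132765198976 78.85325486539088
275 [ 50  53  73 103 119 114 104 106 114 121 123 122 122 123 124 126 128 128] [127 135 177 217 222 221 219 219 219 218 218 218 219 220 198 136  84  79
  82  82  71  45]
300 [ 51  53  67  99 118 115 108 105 113 119 121 121 121 122 123 125 126 128] [128 127 128 165 213 221 219 217 217 217 217 217 218 217 202 141  83  79
  82  82  71  51]
330 [ 97  97 100 111 119 115 108 105 113 119 121 121 122 122 122 128 129 130] [128 163 215 220 217 217 217 216 216 216 216 216 217 217 201 140  85  79
  82  82  73  51]
350 [ 53  51  68 100 120 115 108 108 112 120 121 120 122 121 124 128 129 130] [153 197 211 212 216 215 216 216 216 216 216 216 217 217 199 137  82  79
  83  82  72  48]
195 [ 90  90  92 101 117 127 130 131 131 131 131 130 130 131] [130 129 131 131 131 130 130 130 129 126 113  93  85  86  88  88  88  88
  89  87]
220 [160 160 161 162 160 143 127 125 129 129 130 130 131 130] [132 130 131 130 131 129 128 124 124 143 152 156 156 156 157 158 160 159
 160 160]
```

View pics/w6a.png

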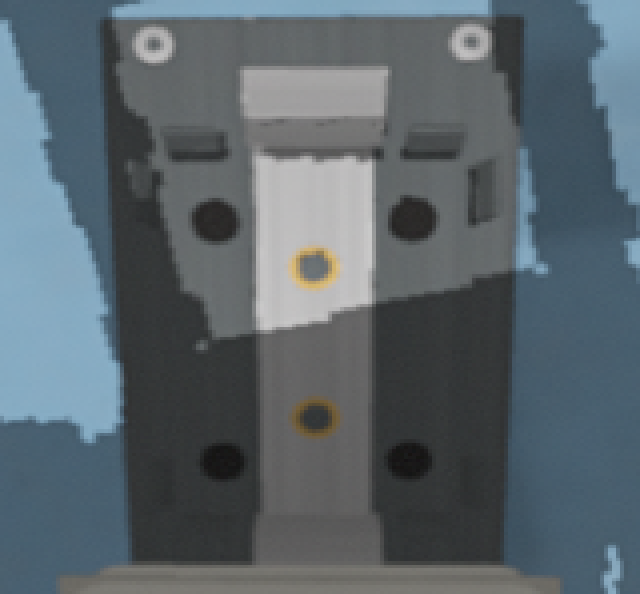

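View pics/w6b.png

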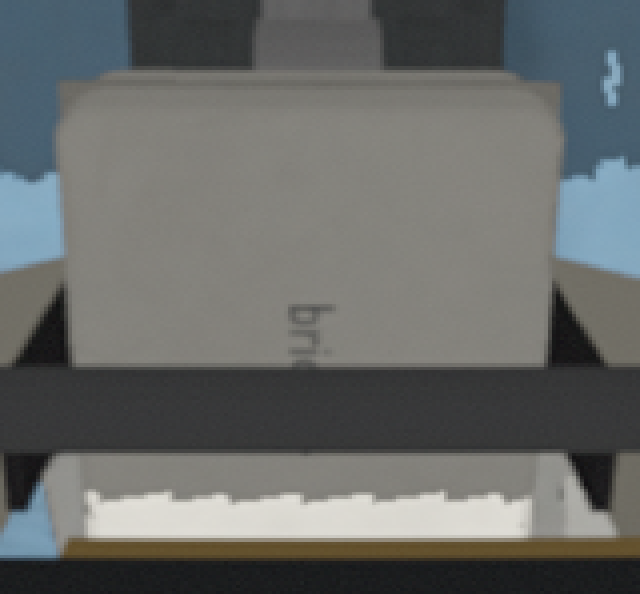

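```bash
python3 - <<'E'
from h import *
d=snap('wrist'); s=d['state']; print(np.array(d['tool_from_camera']).round(5).tolist())
print(s['ee_pos'],s['ee_rot'],d['cx'])
Rt=Ro.from_euler('xyz',s['ee_rot'],degrees=True)
tool=lambda uv,z: Rt.inv().apply(onplane(d,uv,z)-s['ee_pos']).round(2)
zt=s['ee_pos'][2]-17.5+27
print('box sides',tool([(253.3,195),(380.6,195),(255.3,220),(378.7,220)],zt))
print('far edge top',tool([(275,176),(300,176),(330,176),(350,176)],zt),'bottom',tool([(300,170.5)],zt-27))
print('pads',tool([(293.4,66.3),(342.6,66.05),(295.35,139.2),(341.85,139.04)],8),tool([(293.4,66.3),(342.6,66.05),(295.35,139.2),(341.85,139.04)],8).mean(0))
print('baseedges y',tool([(265,20),(370.5,20),(273,165),(366,165)],4))
E
```

```text
[[0.00082, -0.96167, -0.27421, 73.98309], [1.0, 0.00042, 0.00151, 1.21579], [-0.00134, -0.27421, 0.96167, -143.53114], [0.0, 0.0, 0.0, 1.0]]
[690.04990028 123.43427288 134.40496676] [1.79993057e+02 5.12671884e-03 1.68617583e+02] 316.77289616708754
box sides [[ 37.3  -29.78  -9.51]
 [ 37.33  32.83  -9.5 ]
 [ 24.23 -29.57  -9.51]
 [ 24.24  32.7   -9.5 ]]
far edge top [[ 46.8  -18.72  -9.51]
 [ 46.79  -6.66  -9.5 ]
 [ 46.8    7.79  -9.5 ]
 [ 46.81  17.44  -9.5 ]] bottom [[44.54 -8.2  17.5 ]]
pads [[117.93 -19.09 126.39]
 [118.19  24.34 126.4 ]
 [ 54.36 -18.5  126.4 ]
 [ 54.55  25.11 126.4 ]] [ 86.2575   2.965  126.3975]
baseedges y [[156.36 -43.37 130.39]
 [156.49  48.12 130.4 ]
 [ 29.34 -41.06 130.4 ]
 [ 29.4   49.65 130.41]]
```

```bash
python3 - <<'E'
from h import *
L=[];tl=[]
for i in range(8):
    d=snap('wrist'); s=d['state']; Rt=Ro.from_euler('xyz',s['ee_rot'],degrees=True)
    tool=lambda uv,z: Rt.inv().apply(onplane(d,uv,z)-s['ee_pos'])
    zt=s['ee_pos'][2]-17.5+27
    M=np.array(d['tool_from_camera']); 
    p=tool([(293.4,66.3),(342.6,66.05),(295.35,139.2),(341.85,139.04)],8).mean(0)
    b=tool([(253.3,195),(380.6,195)],zt).mean(0); f=tool([(315,176)],zt)[0]; fb=tool([(315,170.5)],zt-27)[0]
    print(M[:3,3].round(2),Ro.from_matrix(M[:3,:3]).as_euler('xyz',degrees=True).round(2),p[:2].round(2),b[1].round(2),f[0].round(2),fb[0].round(2))
for i in range(4):
    d=snap('top'); print(d['t'],Ro.from_matrix(d['R']).as_euler('xyz',degrees=True).round(3),d['vfov'])
save(d,'top7.png')
E
```

```text
[  73.98    1.22 -143.53] [-1.592e+01  8.000e-02  8.995e+01] [86.26  2.97] 1.52 46.8 44.54
[  73.98    1.22 -143.53] [-1.592e+01  8.000e-02  8.995e+01] [86.26  2.97] 1.52 46.8 44.54
[  73.98    1.22 -143.53] [-1.592e+01  8.000e-02  8.995e+01] [86.26  2.97] 1.52 46.8 44.54
[  73.98    1.22 -143.53] [-1.592e+01  8.000e-02  8.995e+01] [86.26  2.97] 1.52 46.8 44.54
[  73.98    1.22 -143.53] [-1.592e+01  8.000e-02  8.995e+01] [86.25  2.97] 1.52 46.8 44.54
[  73.98    1.22 -143.53] [-1.592e+01  8.000e-02  8.995e+01] [86.26  2.97] 1.52 46.8 44.54
[  73.98    1.22 -143.53] [-1.592e+01  8.000e-02  8.995e+01] [86.26  2.97] 1.52 46.8 44.54
[  73.98    1.22 -143.53] [-1.592e+01  8.000e-02  8.995e+01] [86.26  2.97] 1.52 46.8 44.54
[165.24929138 597.89821361 896.24589721] [178.917  -4.018 -89.275] 50.08827068730376
[165.24929138 597.89821361 896.24589721] [178.917  -4.018 -89.275] 50.08827068730376
[165.24929138 597.89821361 896.24589721] [178.917  -4.018 -89.275] 50.08827068730376
[165.24929138 597.89821361 896.24589721] [178.917  -4.018 -89.275] 50.08827068730376
```

View pics/top7.png

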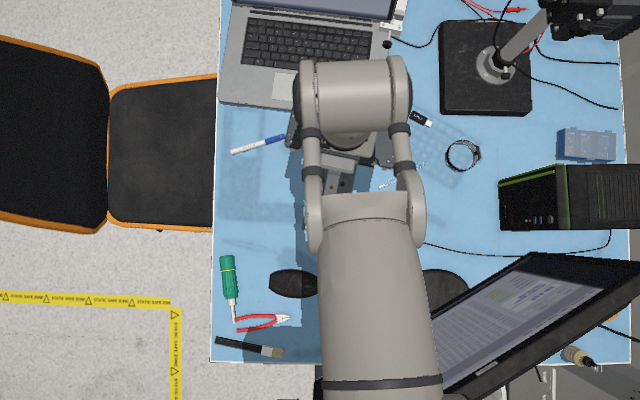

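```bash
for i in 1 2; do python3 - <<'E'
from h import *
d=snap('wrist'); M=np.array(d['tool_from_camera']); print(M[:3,3].round(2),Ro.from_matrix(M[:3,:3]).as_euler('xyz',degrees=True).round(2),d['state']['time'])
d=snap('top'); print(d['t'])
E
done
```

```text
[  73.98    1.22 -143.53] [-1.592e+01  8.000e-02  8.995e+01] 10.45
[165.24929138 597.89821361 896.24589721]
[  73.98    1.22 -143.53] [-1.592e+01  8.000e-02  8.995e+01] 10.55
[165.24929138 597.89821361 896.24589721]
```

```bash
python3 -m pendant '[{"hand":-1,"linear":[15,0.5,0],"rotation":[0,0,-0.4]},{"hand":-1,"linear":[40,1,5],"rotation":[0,0,-0.4]},{"hand":-1,"linear":[65,1.4,15],"rotation":[0,0,-0.4]},{"hand":-1,"linear":[80,1.4,30],"rotation":[0,0,-0.4]},{"hand":-1,"linear":[86.9,1.4,45],"rotation":[0,0,-0.4]},{"hand":-1,"linear":[86.9,1.4,52],"rotation":[0,0,-0.4]},{"hand":-1,"linear":[86.9,1.4,52],"rotation":[0,0,-0.4]},{"hand":-1,"linear":[86.9,1.4,52],"rotation":[0,0,-0.4]},{"hand":-1,"linear":[86.9,1.4,52],"rotation":[0,0,-0.4]},{"hand":-1,"linear":[86.9,1.4,52],"rotation":[0,0,-0.4]}]'
python3 - <<'E'
from h import *
d=snap('wrist'); save(d,'w8.png'); s=d['state']; print(s['ee_pos'],s['ee_rot'],s['force'],s['qvel'].round(1),np.array(d['tool_from_camera'])[:3,3])
d2=snap('scene'); save(d2,'s8.png'); cv2.imwrite('pics/s8c.png',cv2.resize(d2['image'][120:270,230:400,::-1],None,fx=4,fy=4,interpolation=2))
E
```

```text
time: 11.48
ee_pos: [606.3, 141.8, 83.2]
ee_rot: [180.0, 0.1, 169.0]
force: [0.4, -0.1, -1.7]
gripper_width: 65.7
[606.33089538 141.7536783   83.22660107] [1.79960662e+02 1.15645594e-01 1.68997530e+02] [ 0.37773045 -0.08151104 -1.66844175] [ 0.1 -0.1  0.5  0.1 -0.   0. ] [  73.9758209     1.21541479 -143.53039455]
```

View pics/w8.png

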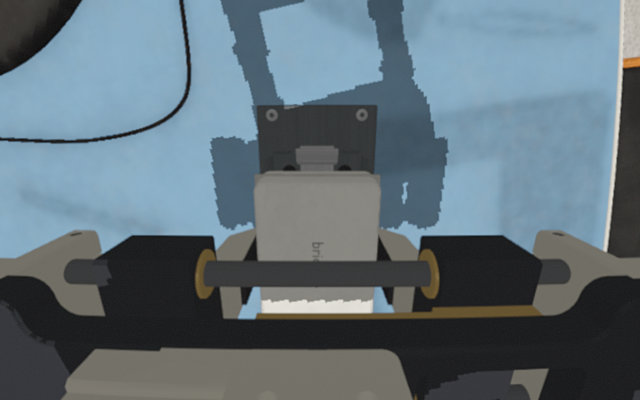

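View pics/s8c.png

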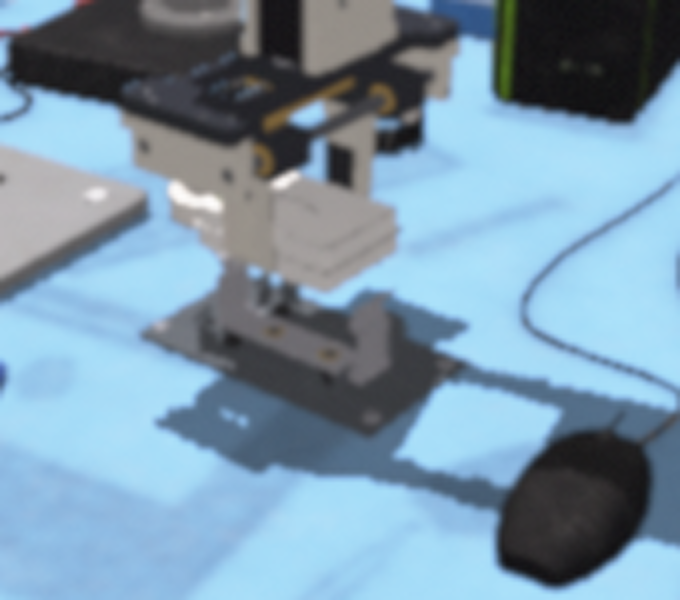

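The wrist view now shows the base's near end at rows 105–172, screws at (272,115) and (362,115), and the box straight above the bracket. I'll check the alignment from the base edges.

```bash
python3 - <<'E'
from h import *
d=snap('wrist'); s=d['state']; print(s['ee_pos'],s['ee_rot'])
g=cv2.cvtColor(d['image'],cv2.COLOR_RGB2GRAY).astype(int)
Rt=Ro.from_euler('xyz',s['ee_rot'],degrees=True)
tool=lambda uv,z: Rt.inv().apply(onplane(d,uv,z)-s['ee_pos']).round(2)
def sub(v,lo):   # strongest gradient subpixel
    a=np.abs(np.diff(v.astype(float))); i=a.argmax(); w=a[max(0,i-2):i+3]; return lo+max(0,i-2)+(w*np.arange(len(w))).sum()/w.sum()+.5
L=[(sub(g[r,252:268],252),r) for r in range(120,165,5)]; Rr=[(sub(g[r,368:386],368),r) for r in range(120,165,5)]
T=[(c,sub(g[98:112,c],98)) for c in (275,290,305,330,345,355)]
tl,tr,tt=tool(L,4),tool(Rr,4),tool(T,4)
print(np.c_[tl[:,:2],tr[:,:2]]); print(tt[:,:2])
m=(tl[:,1]+tr[:,1])/2; print('mid y',m.mean(), 'heading deg L,R',[np.degrees(np.polyfit(t[:,0],t[:,1],1)[0]).round(2) for t in(tl,tr)],'top', np.degrees(-np.polyfit(tt[:,1],tt[:,0],1)[0]).round(2))
zt=s['ee_pos'][2]+9.5
bl=[(sub(g[r,248:262],248),r) for r in(190,200,210)]; br=[(sub(g[r,372:388],372),r) for r in(190,200,210)]
b1,b2=tool(bl,zt),tool(br,zt); print('box y',(b1[:,1]+b2[:,1])/2, b1[0],b2[0]); print(tool([(315,178)],zt),tool([(315,170.5)],zt-27))
ex=[tool([p],4)[0][:2] for p in [(272,115.5),(362,115)]]; print('screws',ex)
print(g[100:112,300],g[166:182,275])
im=d['image'][95:195,245:390,::-1]; cv2.imwrite('pics/w8c.png',cv2.resize(im,None,fx=5,fy=5,interpolation=0))
E
```

```text
[605.90162392 141.8167221   83.00016497] [1.79970286e+02 8.04263137e-02 1.69005610e+02]
[[ 72.27 -45.61  72.34  46.83]
 [ 68.56 -45.05  68.63  47.24]
 [ 64.82 -44.33  64.89  47.07]
 [ 61.05 -45.3   61.11  46.93]
 [ 57.26 -46.46  57.31  46.96]
 [ 53.41 -43.9   53.47  46.97]
 [ 49.55 -44.02  49.6   46.75]
 [ 45.64 -44.19  45.7   46.91]
 [ 41.7  -44.03  41.75  47.02]]
[[ 79.49 -29.98]
 [ 83.01 -18.58]
 [ 84.87  -7.31]
 [ 83.09  11.43]
 [ 83.18  22.69]
 [ 83.16  30.21]]
mid y 1.099444444444445 heading deg L,R [np.float64(-2.74), np.float64(0.21)] top -2.08
box y [1.53  1.455 1.535] [ 39.84 -29.47  -9.57] [39.86 32.53 -9.54]
[[45.82  0.56 -9.56]] [[44.54  0.44 17.44]]
screws [array([ 75.53, -32.4 ]), array([75.96, 35.77])]
[169 168 170 163 140 101  73  57  55  53  54  56] [ 57  56  54  57  76 107 123 118 109 111 119 124 126 125 126 127]
```

View pics/w8c.png

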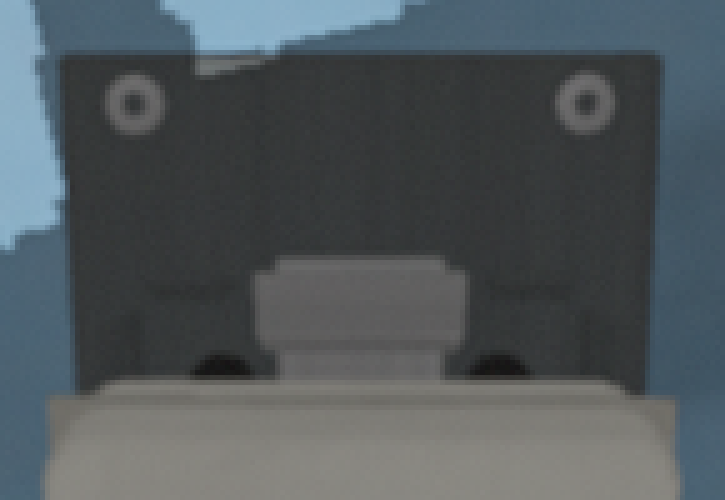

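```bash
python3 - <<'E'
from h import *
d=snap('wrist'); s=d['state']; Rt=Ro.from_euler('xyz',s['ee_rot'],degrees=True)
R,t=RT(d)
def td(u,v):
    p=(rays(d,[(u,v)])*d['depth'][v,u]-t)@R; return Rt.inv().apply(p-s['ee_pos'])[0].round(1)
for r in (190,205): print([td(c,r).tolist() for c in (253,254,255,256,300,370,377,379,380,381)])
for r in range(168,184): print(r,td(300,r),td(340,r))
for r in (104,106,108,112,140): print(r,td(330,r))
for r in range(298,316,3): print(r,td(300,r),td(340,r))
E
```

```text
[[39.1, -30.4, -6.6], [39.5, -29.6, -8.0], [39.7, -28.9, -9.0], [39.6, -28.5, -8.8], [39.8, -6.8, -9.3], [39.7, 27.6, -8.8], [39.7, 31.0, -8.9], [39.6, 32.1, -8.5], [39.2, 33.0, -6.9], [16.2, 54.8, 83.6]]
[[2.6, -52.4, 85.0], [31.5, -30.2, -7.5], [31.6, -29.6, -7.9], [31.8, -29.0, -8.4], [32.1, -6.9, -9.2], [31.9, 28.0, -8.6], [31.7, 31.7, -8.0], [31.9, 32.6, -8.5], [3.1, 54.9, 83.7], [3.4, 55.4, 82.6]]
168 [ 35.5 -11.7  77.5] [35.6 19.9 77.6]
169 [ 34.9 -11.6  76.6] [35.4 19.6 74.1]
170 [ 34.  -11.7  77.5] [34.6 19.6 74. ]
171 [ 33.3 -11.7  76.9] [33.8 19.6 74.3]
172 [44.3 -8.  14.1] [44.3 14.6 14. ]
173 [44.1 -7.9 12.1] [44.5 14.3 10.3]
174 [43.9 -7.8 10.3] [44.  14.2  9.6]
175 [44.6 -7.5  4. ] [44.6 13.8  4.1]
176 [44.3 -7.4  2.6] [44.  13.8  4.3]
177 [43.8 -7.4  2.7] [43.8 13.7  2.9]
178 [43.6 -7.3  0.8] [43.3 13.6  2.2]
179 [43.7 -7.1 -1.7] [43.4 13.4 -0.5]
180 [43.6 -7.  -3.7] [43.6 13.1 -4. ]
181 [43.3 -7.  -4.9] [43.4 13.  -5.1]
182 [43.4 -6.8 -7.5] [43.2 12.9 -6.5]
183 [42.7 -6.9 -6.8] [43.  12.8 -7.8]
104 [84.1 11.7 84.1]
106 [82.5 11.5 80. ]
108 [81.  11.4 78.6]
112 [78.1 11.5 79.3]
140 [57.2 11.8 79. ]
298 [-22.   -7.8  -8.8] [-21.6  14.3  -9.4]
301 [-23.6  -7.8  -9.3] [-24.   14.4  -8.8]
304 [-25.4  -7.8  -9.5] [-25.5  14.4  -9.5]
307 [-28.   -7.9  -8.7] [-27.1  14.4  -9.9]
310 [-30.8  -8.   -7.6] [-29.4  14.5  -9.5]
313 [ 21.7  -3.3 -77. ] [ 21.7   7.8 -77. ]
```

The depth profile puts the held box's end face at tool x ≈ 44.2, so the box centre is about −1.6 in tool x. The base centre is at about +0.1, and the lateral positions agree to 0.2 mm. I'll shift 1.7 mm along tool x and start down.

```bash
python3 -m pendant '[{"hand":-1,"linear":[1.7,-0.1,3],"rotation":[0,0,0]},{"hand":-1,"linear":[1.7,-0.1,8],"rotation":[0,0,0]},{"hand":-1,"linear":[1.7,-0.1,13],"rotation":[0,0,0]},{"hand":-1,"linear":[1.7,-0.1,16],"rotation":[0,0,0]},{"hand":-1,"linear":[1.7,-0.1,18],"rotation":[0,0,0]},{"hand":-1,"linear":[1.7,-0.1,20],"rotation":[0,0,0]},{"hand":-1,"linear":[1.7,-0.1,22],"rotation":[0,0,0]},{"hand":-1,"linear":[1.7,-0.1,22],"rotation":[0,0,0]}]' 50
python3 - <<'E'
from h import *
d=snap('wrist'); s=d['state']; print(s['ee_pos'].round(2),s['ee_rot'].round(2),s['force'].round(2),s['moment'].round(2),s['time'])
save(d,'w9.png'); d2=snap('scene'); cv2.imwrite('pics/s9c.png',cv2.resize(d2['image'][150:240,250:380,::-1],None,fx=6,fy=6,interpolation=2))
E
```

```text
time: 12.35
ee_pos: [603.8, 142.1, 60.0]
ee_rot: [180.0, 0.0, 169.0]
force: [2.5, -0.2, -0.8]
gripper_width: 65.7
[603.76 142.13  60.02] [1.7999e+02 3.0000e-02 1.6902e+02] [ 2.46 -0.21 -0.8 ] [-0.02 -0.3  -0.02] 12.35
```

View pics/s9c.png

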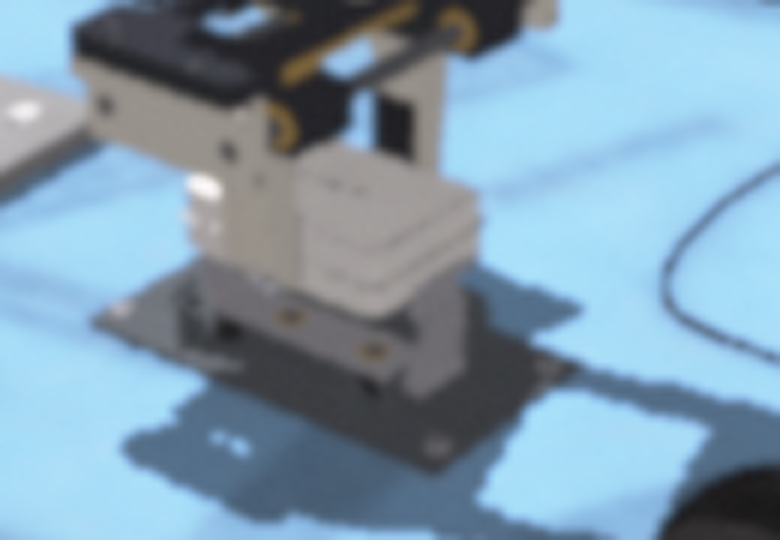

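View pics/w9.png

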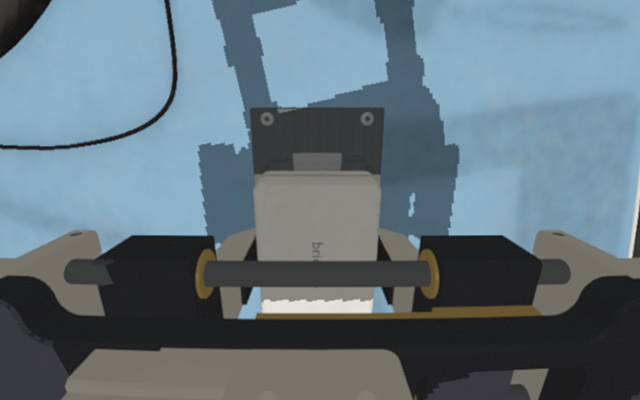

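The force reads +2.5 N along world x, so only the near catch is touching. I'll back off along tool x and watch the balance.

```bash
python3 -m pendant '[{"hand":-1,"linear":[-0.8,0,0],"rotation":[0,0,0]},{"hand":-1,"linear":[-0.8,0,0],"rotation":[0,0,0]},{"hand":-1,"linear":[-0.8,0,0],"rotation":[0,0,0]},{"hand":-1,"linear":[-0.8,0,0],"rotation":[0,0,0]}]'
python3 -c "
from h import *
s=robot.get_state(); print(s['ee_pos'].round(2),s['force'].round(2),s['moment'].round(2))"
```

```text
time: 12.78
ee_pos: [604.1, 142.0, 60.2]
ee_rot: [-180.0, -0.0, 169.0]
force: [1.4, 0.1, -1.7]
gripper_width: 65.6
[604.07 142.02  60.18] [ 1.41  0.1  -1.66] [ 0.03 -0.2   0.  ]
```

```bash
python3 -m pendant '[{"hand":-1,"linear":[-0.7,0,0.5],"rotation":[0,0,0]},{"hand":-1,"linear":[-0.7,0,1],"rotation":[0,0,0]},{"hand":-1,"linear":[-0.7,0,2],"rotation":[0,0,0]},{"hand":-1,"linear":[-0.7,0,2],"rotation":[0,0,0]},{"hand":-1,"linear":[-0.7,0,2],"rotation":[0,0,0]}]'
python3 -c "
from h import *
for i in range(2):
  s=snap('wrist')['state']; print(s['ee_pos'].round(2),s['force'].round(2),s['moment'].round(2))"
```

```text
time: 13.2
ee_pos: [604.9, 141.9, 58.6]
ee_rot: [180.0, 0.0, 169.0]
force: [-1.7, 1.0, 4.7]
gripper_width: 65.7
[604.86 141.94  58.59] [-1.66  1.05  4.7 ] [ 0.03  0.24 -0.  ]
[604.88 141.92  58.6 ] [-1.51  0.27  3.44] [0.06 0.18 0.02]
```

```bash
python3 -m pendant '[{"hand":-1,"linear":[0.2,0,1],"rotation":[0,0,0]},{"hand":-1,"linear":[0.2,0,2],"rotation":[0,0,0]},{"hand":-1,"linear":[0.2,0,3],"rotation":[0,0,0]},{"hand":-1,"linear":[0.2,0,4],"rotation":[0,0,0]},{"hand":-1,"linear":[0.2,0,5],"rotation":[0,0,0]}]' 55
python3 -c "
from h import *
for i in range(2):
  s=snap('wrist')['state']; print(s['ee_pos'].round(2),s['force'].round(2),s['moment'].round(2))"
```

```text
time: 13.72
ee_pos: [605.0, 142.0, 53.9]
ee_rot: [180.0, 0.1, 169.0]
force: [-0.3, 0.7, 3.8]
gripper_width: 65.2
[605.03 141.99  53.86] [-0.26  0.69  3.81] [0.08 0.13 0.02]
[604.83 142.    53.37] [-0.63  0.71  2.61] [0.16 0.06 0.06]
```

```bash
python3 -m pendant '[{"hand":-1,"linear":[0,0,1],"rotation":[0,0,0]},{"hand":-1,"linear":[0,0,2.5],"rotation":[0,0,0]},{"hand":-1,"linear":[0,0,4],"rotation":[0,0,0]},{"hand":-1,"linear":[0,0,5.5],"rotation":[0,0,0]},{"hand":-1,"linear":[0,0,7],"rotation":[0,0,0]},{"hand":-1,"linear":[0,0,8.5],"rotation":[0,0,0]},{"hand":-1,"linear":[0,0,9],"rotation":[0,0,0]},{"hand":-1,"linear":[0,0,9],"rotation":[0,0,0]}]'
python3 -c "
from h import *
for i in range(2):
  s=snap('wrist')['state']; print(s['ee_pos'].round(2),s['force'].round(2),s['moment'].round(2))"
```

```text
time: 14.48
ee_pos: [604.6, 141.9, 44.0]
ee_rot: [-180.0, -0.0, 169.0]
force: [0.6, 0.3, 2.0]
gripper_width: 65.8
[604.59 141.85  43.98] [0.64 0.29 2.04] [ 0.06 -0.07  0.03]
[604.58 141.85  43.98] [-0.03  1.03  1.13] [0.03 0.02 0.02]
```

Well centred, with low forces. I'll go on through the guide tabs.

```bash
python3 -m pendant '[{"hand":-1,"linear":[0,0,1],"rotation":[0,0,0]},{"hand":-1,"linear":[0,0,2],"rotation":[0,0,0]},{"hand":-1,"linear":[0,0,3.5],"rotation":[0,0,0]},{"hand":-1,"linear":[0,0,5],"rotation":[0,0,0]},{"hand":-1,"linear":[0,0,6.5],"rotation":[0,0,0]},{"hand":-1,"linear":[0,0,8],"rotation":[0,0,0]},{"hand":-1,"linear":[0,0,8],"rotation":[0,0,0]}]'
python3 -c "
from h import *
for i in range(2):
  s=snap('wrist')['state']; print(s['ee_pos'].round(2),s['force'].round(2),s['moment'].round(2))"
```

```text
time: 15.17
ee_pos: [604.6, 141.9, 35.9]
ee_rot: [-180.0, -0.0, 169.0]
force: [-1.0, 0.5, 0.8]
gripper_width: 65.8
[604.56 141.92  35.88] [-0.97  0.49  0.85] [ 0.09  0.02 -0.01]
[604.54 141.97  35.91] [-0.39  0.18 -0.2 ] [ 0.09 -0.02 -0.06]
```

```bash
python3 -m pendant '[{"hand":-1,"linear":[0,0,1],"rotation":[0,0,0]},{"hand":-1,"linear":[0,0,2],"rotation":[0,0,0]},{"hand":-1,"linear":[0,0,3],"rotation":[0,0,0]},{"hand":-1,"linear":[0,0,4],"rotation":[0,0,0]},{"hand":-1,"linear":[0,0,5],"rotation":[0,0,0]},{"hand":-1,"linear":[0,0,6],"rotation":[0,0,0]},{"hand":-1,"linear":[0,0,6],"rotation":[0,0,0]}]'
python3 -c "
from h import *
for i in range(2):
  s=snap('wrist')['state']; print(s['ee_pos'].round(2),s['force'].round(2),s['moment'].round(2))"
python3 -m pendant '[{"hand":-1,"linear":[0,0,0.7],"rotation":[0,0,0]},{"hand":-1,"linear":[0,0,1.4],"rotation":[0,0,0]},{"hand":-1,"linear":[0,0,2],"rotation":[0,0,0]},{"hand":-1,"linear":[0,0,2.5],"rotation":[0,0,0]},{"hand":-1,"linear":[0,0,2.5],"rotation":[0,0,0]}]'
python3 -c "
from h import *
for i in range(2):
  s=snap('wrist')['state']; print(s['ee_pos'].round(2),s['force'].round(2),s['moment'].round(2))"
```

```text
time: 15.85
ee_pos: [604.6, 141.9, 30.1]
ee_rot: [180.0, -0.0, 169.0]
force: [-0.9, 0.3, 1.4]
gripper_width: 65.1
[604.61 141.92  30.07] [-0.92  0.35  1.41] [0.06 0.08 0.03]
[604.6  141.92  30.08] [-1.04  0.43  2.49] [0.06 0.04 0.02]
time: 16.37
ee_pos: [604.7, 141.7, 27.2]
ee_rot: [-180.0, -0.0, 169.0]
force: [1.4, 0.4, -3.9]
gripper_width: 65.5
[604.7  141.75  27.23] [ 1.35  0.38 -3.86] [-0.12 -0.37 -0.05]
[604.61 141.74  27.26] [ 2.29 -0.15 -5.1 ] [-0.08 -0.38 -0.04]
```

```bash
python3 -m pendant '[{"hand":-1,"linear":[0,0,0.4],"rotation":[0,0,0]},{"hand":-1,"linear":[0,0,0.8],"rotation":[0,0,0]},{"hand":-1,"linear":[0,0,1.2],"rotation":[0,0,0]},{"hand":-1,"linear":[0,0,1.6],"rotation":[0,0,0]},{"hand":-1,"linear":[0,0,1.8],"rotation":[0,0,0]},{"hand":-1,"linear":[0,0,1.8],"rotation":[0,0,0]}]'
python3 -c "
from h import *
for i in range(2):
  s=snap('wrist')['state']; print(s['ee_pos'].round(2),s['force'].round(2),s['moment'].round(2))"
```

```text
time: 16.97
ee_pos: [604.5, 142.0, 26.1]
ee_rot: [180.0, -0.0, 169.0]
force: [-0.2, -0.4, -1.9]
gripper_width: 65.1
[604.49 142.    26.07] [-0.23 -0.39 -1.95] [-0.01  0.01  0.05]
[604.51 141.99  26.08] [-0.7  -0.26 -2.06] [ 0.02  0.02 -0.02]
```

```bash
python3 -m pendant '[{"hand":-1,"linear":[0,0,0.3],"rotation":[0,0,0]},{"hand":-1,"linear":[0,0,0.6],"rotation":[0,0,0]},{"hand":-1,"linear":[0,0,0.9],"rotation":[0,0,0]},{"hand":-1,"linear":[0,0,0.9],"rotation":[0,0,0]}]'
python3 -c "
from h import *
for i in range(2):
  s=snap('wrist')['state']; print(s['ee_pos'].round(2),s['force'].round(2),s['moment'].round(2))"
```

```text
time: 17.4
ee_pos: [604.6, 142.0, 25.8]
ee_rot: [180.0, -0.0, 169.0]
force: [-3.1, -0.2, 4.4]
gripper_width: 65.3
[604.58 141.98  25.81] [-3.13 -0.24  4.4 ] [-0.06  0.39 -0.  ]
[604.61 142.02  25.82] [-3.77  0.22  4.4 ] [-0.03  0.36 -0.01]
```

```bash
python3 -m pendant '[{"hand":-1,"linear":[0,0,0.3],"rotation":[0,0,0]},{"hand":-1,"linear":[0,0,0.6],"rotation":[0,0,0]},{"hand":-1,"linear":[0,0,0.9],"rotation":[0,0,0]},{"hand":-1,"linear":[0,0,0.9],"rotation":[0,0,0]}]'
python3 - <<'E'
from h import *
d=snap('wrist'); s=d['state']; print(s['ee_pos'].round(2),s['ee_rot'].round(2),s['force'].round(2),s['moment'].round(2)); save(d,'w10.png')
d2=snap('scene'); cv2.imwrite('pics/s10c.png',cv2.resize(d2['image'][150:240,250:380,::-1],None,fx=6,fy=6,interpolation=2))
R,t=RT(d); Rt=Ro.from_euler('xyz',s['ee_rot'],degrees=True)
P=cloud(d,np.pad(np.ones((130,140),bool),((175,95),(250,250)))); 
r=robot.trace('wrist','iface_box'); 
if r:
  P=cloud(d,cv2.erode(r[0]['pixels'].astype(np.uint8),np.ones((7,7))).astype(bool)); P=P[abs(P[:,2]-35)<5]
  A=np.c_[P[:,:2]-P[:,:2].mean(0),np.ones(len(P))]; print(len(P),np.linalg.lstsq(A,P[:,2],rcond=None)[0])
E
```

```text
time: 17.83
ee_pos: [604.6, 142.0, 25.7]
ee_rot: [180.0, 0.0, 169.0]
force: [-6.3, -0.1, 11.1]
gripper_width: 65.3
[604.56 142.01  25.68] [1.7999e+02 1.0000e-02 1.6903e+02] [-6.25 -0.09 11.05] [-0.13  0.7  -0.07]
10391 [-7.85396368e-03  1.98937260e-03  3.49254090e+01]
```

View pics/s10c.png

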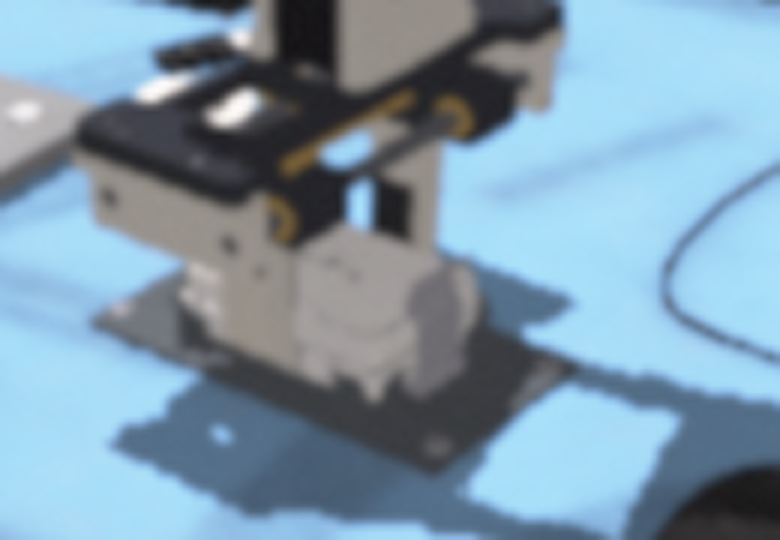

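View pics/w10.png

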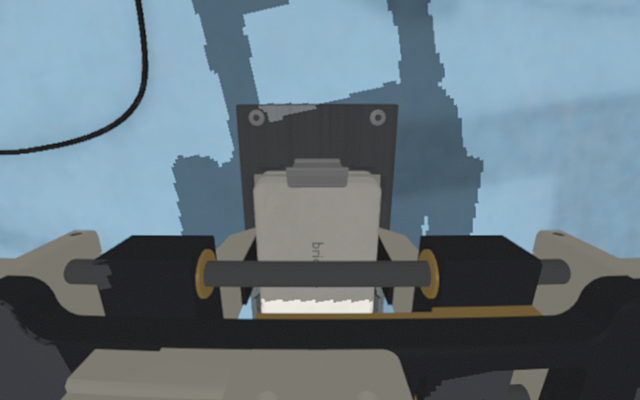

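The near catch's tooth lies over the box end at (317,172) and the top measures 34.9 mm, against 35 mm when home. I'll release so any strain relaxes, check, and then grip again for the tug.

```bash
python3 -m pendant '[{"hand":-1,"linear":[0,0,-0.8],"rotation":[0,0,0]},{"hand":-1,"linear":[0,0,-1.3],"rotation":[0,0,0]},{"hand":0.7,"linear":[0,0,-1.3],"rotation":[0,0,0]},{"hand":0.7,"linear":[0,0,-1.3],"rotation":[0,0,0]},{"hand":0.7,"linear":[0,0,-1.3],"rotation":[0,0,0]},{"hand":0.7,"linear":[0,0,-1.3],"rotation":[0,0,0]},{"hand":0.7,"linear":[0,0,-1.3],"rotation":[0,0,0]}]'
python3 - <<'E'
from h import *
d=snap('wrist'); s=d['state']; print(s['ee_pos'].round(2),s['ee_rot'].round(2),s['force'].round(2),s['moment'].round(2)); save(d,'w11.png')
r=robot.trace('wrist','iface_box'); 
if r:
  P=cloud(d,cv2.erode(r[0]['pixels'].astype(np.uint8),np.ones((7,7))).astype(bool)); P=P[abs(P[:,2]-35)<5]
  A=np.c_[P[:,:2]-P[:,:2].mean(0),np.ones(len(P))]; print(len(P),np.linalg.lstsq(A,P[:,2],rcond=None)[0])
d2=snap('top'); cv2.imwrite('pics/t11c.png',cv2.resize(d2['image'][120:260,250:410,::-1],None,fx=4,fy=4,interpolation=2))
E
```

```text
time: 18.57
ee_pos: [604.8, 141.9, 25.4]
ee_rot: [180.0, -0.0, 169.0]
force: [0.1, -0.7, -0.7]
gripper_width: 77.8
[604.76 141.9   25.37] [180.    -0.   169.02] [ 0.07 -0.69 -0.7 ] [-0.   -0.05  0.  ]
10458 [1.44585777e-03 9.97545906e-04 3.44869374e+01]
```

View pics/w11.png

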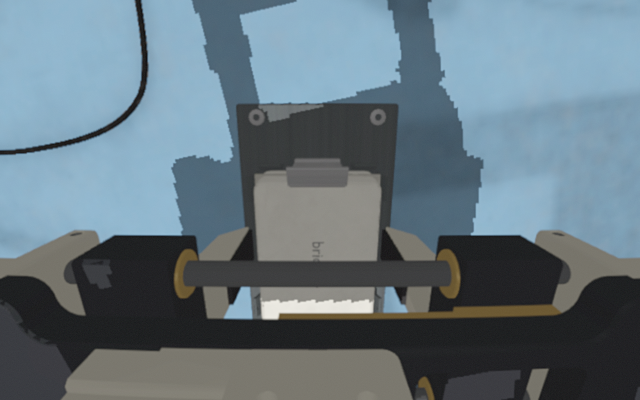

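The box relaxed level (slope 0.001) and the force is about zero. Now I'll re-grip.

```bash
python3 -m pendant '[{"hand":0.4,"linear":[0,0,0],"rotation":[0,0,0]},{"hand":0,"linear":[0,0,0],"rotation":[0,0,0]},{"hand":-1,"linear":[0,0,0],"rotation":[0,0,0]},{"hand":-1,"linear":[0,0,0],"rotation":[0,0,0]},{"hand":-1,"linear":[0,0,0],"rotation":[0,0,0]},{"hand":-1,"linear":[0,0,0],"rotation":[0,0,0]},{"hand":-1,"linear":[0,0,0],"rotation":[0,0,0]}]' 45
cat > f.py <<'E'
from h import *
L=[]
for i in range(4):
  s=snap('top')['state']; L.append(np.r_[s['ee_pos'],s['force'],s['moment']])
L=np.array(L); print('mean pos',L[:,:3].mean(0).round(2),'F',L[:,3:6].mean(0).round(2),'fz',L[:,5].round(1),'M',L[:,6:].mean(0).round(2),s['ee_rot'].round(2),s['gripper_width'].round(1),s['time'])
E
python3 f.py
```

```text
time: 19.3
ee_pos: [604.8, 141.9, 25.5]
ee_rot: [180.0, 0.0, 169.0]
force: [-0.6, -0.4, 0.5]
gripper_width: 65.5Traceback (most recent call last):
  File "f.py", line 5, in <module>
    L=np.array(L); print('mean pos',L[:,:3].mean(0).round(2),'F',L[:,3:6].mean(0).round(2),'fz',L[:,5].round(1),'M',L[:,6:].mean(0).round(2),s['ee_rot'].round(2),s['gripper_width'].round(1),s['time'])
                                                                                                                                                                  ^^^^^^^^^^^^^^^^^^^^^^^^
AttributeError: 'float' object has no attribute 'round'
```

Now lift in small steps.

```bash
sed -i "s/s\['gripper_width'\].round(1)/round(s['gripper_width'],1)/" f.py; python3 -m pendant '[{"hand":-1,"linear":[0,0,-0.2],"rotation":[0,0,0]},{"hand":-1,"linear":[0,0,-0.4],"rotation":[0,0,0]},{"hand":-1,"linear":[0,0,-0.5],"rotation":[0,0,0]},{"hand":-1,"linear":[0,0,-0.5],"rotation":[0,0,0]}]'; python3 f.py
```

```text
time: 19.83
ee_pos: [604.6, 141.9, 25.9]
ee_rot: [-180.0, -0.0, 169.0]
force: [-0.0, -0.2, -1.0]
gripper_width: 65.5
mean pos [604.64 141.9   25.95] F [-0.14  0.03 -1.5 ] fz [-1.  -1.6 -1.5 -1.9] M [0.01 0.   0.03] [ 1.8000e+02 -1.0000e-02  1.6902e+02] 65.8 19.9833
```

```bash
python3 -m pendant '[{"hand":-1,"linear":[0,0,-0.2],"rotation":[0,0,0]},{"hand":-1,"linear":[0,0,-0.4],"rotation":[0,0,0]},{"hand":-1,"linear":[0,0,-0.5],"rotation":[0,0,0]},{"hand":-1,"linear":[0,0,-0.5],"rotation":[0,0,0]}]'; python3 f.py
```

```text
time: 20.37
ee_pos: [604.7, 141.9, 26.6]
ee_rot: [180.0, 0.0, 169.0]
force: [0.3, 0.5, -1.5]
gripper_width: 65.4
mean pos [604.75 141.92  26.58] F [ 0.15  0.   -1.5 ] fz [-1.5 -2.1 -1.3 -1.2] M [ 0.03 -0.   -0.01] [180.     0.   169.03] 65.5 20.5167
```

```bash
python3 -m pendant '[{"hand":-1,"linear":[0,0,-0.2],"rotation":[0,0,0]},{"hand":-1,"linear":[0,0,-0.4],"rotation":[0,0,0]},{"hand":-1,"linear":[0,0,-0.4],"rotation":[0,0,0]}]'; python3 f.py
```

```text
time: 20.82
ee_pos: [604.7, 141.9, 26.9]
ee_rot: [180.0, -0.0, 169.0]
force: [-0.2, -0.5, -2.1]
gripper_width: 65.4
mean pos [604.69 141.92  26.9 ] F [-0.29 -0.22 -1.99] fz [-2.1 -2.3 -1.3 -2.3] M [ 0.02 -0.03  0.01] [180.    -0.   169.02] 65.3 20.9667
```

```bash
python3 -m pendant '[{"hand":-1,"linear":[0,0,-0.2],"rotation":[0,0,0]},{"hand":-1,"linear":[0,0,-0.4],"rotation":[0,0,0]},{"hand":-1,"linear":[0,0,-0.4],"rotation":[0,0,0]}]'; python3 f.py
```

```text
time: 21.27
ee_pos: [604.6, 141.9, 27.1]
ee_rot: [-180.0, -0.0, 169.0]
force: [-0.1, 0.3, -5.1]
gripper_width: 65.3
mean pos [604.54 141.92  27.09] F [ 0.15  0.39 -4.51] fz [-5.1 -4.6 -3.9 -4.5] M [ 0.02 -0.05  0.02] [-1.8000e+02 -3.0000e-02  1.6902e+02] 65.5 21.4167
```

```bash
python3 -m pendant '[{"hand":-1,"linear":[0,0,-0.2],"rotation":[0,0,0]},{"hand":-1,"linear":[0,0,-0.4],"rotation":[0,0,0]},{"hand":-1,"linear":[0,0,-0.6],"rotation":[0,0,0]},{"hand":-1,"linear":[0,0,-0.6],"rotation":[0,0,0]}]'; python3 f.py
```

```text
time: 21.8
ee_pos: [604.3, 141.9, 27.4]
ee_rot: [-180.0, -0.1, 169.0]
force: [-0.0, 1.1, -8.3]
gripper_width: 65.3
mean pos [604.35 141.9   27.43] F [ 0.02  0.84 -9.41] fz [ -8.3  -9.2  -9.8 -10.2] M [ 0.05 -0.15 -0.02] [-1.7999e+02 -6.0000e-02  1.6902e+02] 65.4 21.95
```

```bash
python3 -m pendant '[{"hand":-1,"linear":[0,0,-0.2],"rotation":[0,0,0]},{"hand":-1,"linear":[0,0,-0.4],"rotation":[0,0,0]},{"hand":-1,"linear":[0,0,-0.5],"rotation":[0,0,0]},{"hand":-1,"linear":[0,0,-0.5],"rotation":[0,0,0]}]'; python3 f.py
```

```text
time: 22.33
ee_pos: [604.2, 141.9, 27.8]
ee_rot: [-180.0, -0.1, 169.0]
force: [1.1, -0.0, -15.3]
gripper_width: 65.5
mean pos [604.27 141.85  27.84] F [  0.66   0.32 -16.4 ] fz [-15.3 -16.1 -16.8 -17.5] M [ 0.07 -0.17  0.02] [-1.7998e+02 -7.0000e-02  1.6902e+02] 65.5 22.4833
```

```bash
python3 -m pendant '[{"hand":-1,"linear":[0,0,0.25],"rotation":[0,0,0]},{"hand":-1,"linear":[0,0,0.25],"rotation":[0,0,0]}]'; python3 f.py
```

```text
time: 22.7
ee_pos: [604.4, 141.8, 27.9]
ee_rot: [-180.0, -0.0, 169.0]
force: [-0.8, -0.2, -17.2]
gripper_width: 65.8
mean pos [604.43 141.83  27.95] F [ -0.46  -0.13 -16.63] fz [-17.2 -16.1 -16.2 -17. ] M [-0.01 -0.04  0.01] [-1.7999e+02 -3.0000e-02  1.6902e+02] 65.3 22.85
```

```bash
python3 -m pendant '[{"hand":-1,"linear":[0,0,0.2],"rotation":[0,0,0]},{"hand":-1,"linear":[0,0,0.2],"rotation":[0,0,0]}]'; python3 f.py
```

```text
time: 23.07
ee_pos: [604.6, 141.8, 28.0]
ee_rot: [-180.0, -0.0, 169.0]
force: [-1.2, 0.1, -16.0]
gripper_width: 65.3
mean pos [604.61 141.83  27.99] F [ -0.83  -0.09 -16.28] fz [-16.  -16.  -16.4 -16.7] M [-0.09  0.07  0.  ] [-1.7999e+02 -2.0000e-02  1.6902e+02] 65.5 23.2167
```

```bash
python3 -m pendant '[{"hand":-1,"linear":[0,0,0.3],"rotation":[0,0,0]},{"hand":-1,"linear":[0,0,0.3],"rotation":[0,0,0]},{"hand":-1,"linear":[0,0,0.3],"rotation":[0,0,0]}]'; python3 f.py
```

```text
time: 23.52
ee_pos: [604.8, 141.8, 28.0]
ee_rot: [180.0, 0.0, 169.0]
force: [-1.1, -0.7, -13.3]
gripper_width: 65.6
mean pos [604.82 141.85  27.96] F [ -1.31  -1.06 -12.82] fz [-13.3 -13.4 -12.1 -12.5] M [-0.21  0.2  -0.04] [1.7999e+02 2.0000e-02 1.6902e+02] 65.6 23.6667
```

```bash
python3 -m pendant '[{"hand":-1,"linear":[0,0,-0.1],"rotation":[0,0,0]},{"hand":-1,"linear":[0,0,-0.1],"rotation":[0,0,0]},{"hand":-1,"linear":[0,0,-0.1],"rotation":[0,0,0]}]'; python3 f.py
```

```text
time: 23.97
ee_pos: [604.8, 141.9, 27.9]
ee_rot: [180.0, 0.0, 169.0]
force: [-1.4, -1.6, -12.4]
gripper_width: 65.6
mean pos [604.84 141.87  27.93] F [ -1.7   -2.   -11.47] fz [-12.4 -10.8 -10.9 -11.8] M [-0.26  0.21 -0.01] [1.7999e+02 2.0000e-02 1.6902e+02] 65.4 24.1167
```

```bash
python3 -m pendant '[{"hand":-1,"linear":[0,0,-0.2],"rotation":[0,0,0]},{"hand":-1,"linear":[0,0,-0.35],"rotation":[0,0,0]},{"hand":-1,"linear":[0,0,-0.35],"rotation":[0,0,0]}]'; python3 f.py
```

```text
time: 24.42
ee_pos: [604.7, 141.9, 28.0]
ee_rot: [180.0, -0.0, 169.0]
force: [-0.8, -0.7, -14.5]
gripper_width: 65.5
mean pos [604.69 141.89  27.98] F [ -0.77  -1.72 -14.15] fz [-14.5 -14.2 -13.8 -14.1] M [-0.27  0.08 -0.04] [ 1.8000e+02 -1.0000e-02  1.6902e+02] 65.5 24.5667
```

fz is −14.2 N, so about 12.7 N on the catches. I'll hold it there for a bit over a second.

```bash
python3 -m pendant '[{"hand":-1,"linear":[0,0,0],"rotation":[0,0,0]},{"hand":-1,"linear":[0,0,0],"rotation":[0,0,0]},{"hand":-1,"linear":[0,0,0],"rotation":[0,0,0]},{"hand":-1,"linear":[0,0,0],"rotation":[0,0,0]}]'; python3 f.py;  python3 -m pendant '[{"hand":-1,"linear":[0,0,0],"rotation":[0,0,0]},{"hand":-1,"linear":[0,0,0],"rotation":[0,0,0]},{"hand":-1,"linear":[0,0,0],"rotation":[0,0,0]},{"hand":-1,"linear":[0,0,0],"rotation":[0,0,0]}]'; python3 f.py
```

```text
time: 24.95
ee_pos: [604.7, 141.9, 28.0]
ee_rot: [180.0, -0.0, 169.0]
force: [0.2, -2.2, -15.2]
gripper_width: 65.8
mean pos [604.64 141.89  28.  ] F [ -0.42  -1.81 -15.61] fz [-15.2 -15.9 -16.1 -15.3] M [-0.29  0.06  0.  ] [-1.8000e+02 -2.0000e-02  1.6902e+02] 65.5 25.1
time: 25.48
ee_pos: [604.6, 141.9, 28.0]
ee_rot: [180.0, -0.0, 169.0]
force: [-0.8, -1.5, -16.1]
gripper_width: 65.6
mean pos [604.64 141.9   28.03] F [ -0.94  -1.29 -16.88] fz [-16.1 -17.  -17.  -17.5] M [-0.26  0.05 -0.02] [ 1.8000e+02 -1.0000e-02  1.6902e+02] 65.3 25.6333
```

Held for well over a second, and the load is creeping up, so I'll lower the box now.

```bash
python3 -m pendant '[{"hand":-1,"linear":[0,0,0.8],"rotation":[0,0,0]},{"hand":-1,"linear":[0,0,1.6],"rotation":[0,0,0]},{"hand":-1,"linear":[0,0,2.2],"rotation":[0,0,0]},{"hand":-1,"linear":[0,0,2.2],"rotation":[0,0,0]},{"hand":-1,"linear":[0,0,2.2],"rotation":[0,0,0]}]'; python3 f.py
```

```text
time: 26.1
ee_pos: [605.6, 142.4, 27.2]
ee_rot: [179.9, 0.1, 169.0]
force: [-1.5, 0.6, -2.8]
gripper_width: 65.6
mean pos [605.58 142.29  27.02] F [-1.5   0.27 -2.24] fz [-2.8 -1.9 -2.6 -1.7] M [ 0.06  0.27 -0.01] [1.7994e+02 1.3000e-01 1.6903e+02] 65.8 26.25
```

```bash
python3 -m pendant '[{"hand":-1,"linear":[0,0,0.3],"rotation":[0,0,0]},{"hand":-1,"linear":[0,0,0.6],"rotation":[0,0,0]},{"hand":-1,"linear":[0,0,0.6],"rotation":[0,0,0]},{"hand":-1,"linear":[0,0,0.6],"rotation":[0,0,0]},{"hand":-1,"linear":[0,0,0.6],"rotation":[0,0,0]}]'; python3 f.py
```

```text
time: 26.72
ee_pos: [605.1, 141.9, 25.6]
ee_rot: [180.0, 0.1, 169.0]
force: [0.9, -0.5, -0.1]
gripper_width: 65.5
mean pos [605.08 141.89  25.55] F [ 0.67 -0.27 -0.47] fz [-0.1 -0.5 -1.3  0. ] M [ 0.01 -0.03 -0.01] [1.7999e+02 4.0000e-02 1.6902e+02] 65.5 26.8667
```

```bash
python3 -m pendant '[{"hand":0.2,"linear":[0,0,0],"rotation":[0,0,0]},{"hand":0.7,"linear":[0,0,0],"rotation":[0,0,0]},{"hand":0.8,"linear":[0,0,0],"rotation":[0,0,0]},{"hand":0.8,"linear":[0,0,0],"rotation":[0,0,0]},{"hand":0.8,"linear":[0,0,0],"rotation":[0,0,0]},{"hand":0.8,"linear":[0,0,-3],"rotation":[0,0,0]},{"hand":0.8,"linear":[0,0,-10],"rotation":[0,0,0]},{"hand":0.8,"linear":[0,0,-22],"rotation":[0,0,0]},{"hand":0.8,"linear":[0,0,-40],"rotation":[0,0,0]},{"hand":0.8,"linear":[0,0,-60],"rotation":[0,0,0]}]'
python3 -m pendant '[{"hand":0.8,"linear":[-20,0,-30],"rotation":[0,0,0]},{"hand":0.8,"linear":[-50,0,-60],"rotation":[0,0,0]},{"hand":0.8,"linear":[-75,0,-80],"rotation":[0,0,0]},{"hand":0.8,"linear":[-85,0,-80],"rotation":[0,0,0]},{"hand":0.8,"linear":[-85,0,-80],"rotation":[0,0,0]},{"hand":0.8,"linear":[-85,0,-80],"rotation":[0,0,0]},{"hand":0.8,"linear":[-85,0,-80],"rotation":[0,0,0]}]'
python3 - <<'E'
from h import *
d=snap('wrist'); s=d['state']; print(s['ee_pos'].round(2),s['force'].round(2)); save(d,'w12.png')
r=robot.trace('wrist','iface_box')
if r:
  P=cloud(d,cv2.erode(r[0]['pixels'].astype(np.uint8),np.ones((7,7))).astype(bool)); P=P[abs(P[:,2]-35)<5]
  A=np.c_[P[:,:2]-P[:,:2].mean(0),np.ones(len(P))]; print(len(P),np.linalg.lstsq(A,P[:,2],rcond=None)[0],cv2.minAreaRect(P[:,:2].astype(np.float32)))
r=robot.trace('wrist','bracket')
if r:
  B=cloud(d,r[0]['pixels']); B=B[abs(B[:,2]-4)<3]; print(np.median(B[:,2]),cv2.minAreaRect(B[:,:2].astype(np.float32)))
cv2.imwrite('pics/w12c.png',cv2.resize(d['image'][0:230,220:420,::-1],None,fx=3,fy=2.6,interpolation=2))
E
```

```text
time: 27.75
ee_pos: [604.4, 141.9, 86.5]
ee_rot: [-180.0, -0.0, 169.0]
force: [0.1, 0.5, -0.9]
gripper_width: 83.1
time: 28.33
ee_pos: [686.9, 125.9, 164.8]
ee_rot: [-180.0, -0.1, 169.0]
force: [0.4, 0.4, 0.1]
gripper_width: 82.9
[686.91 125.92 164.83] [0.35 0.38 0.15]
5783 [1.07998422e-03 3.15954670e-03 3.45889493e+01] ((606.6215209960938, 142.85316467285156), (58.60391616821289, 85.01002502441406), 78.4507064819336)
```

View pics/w12c.png

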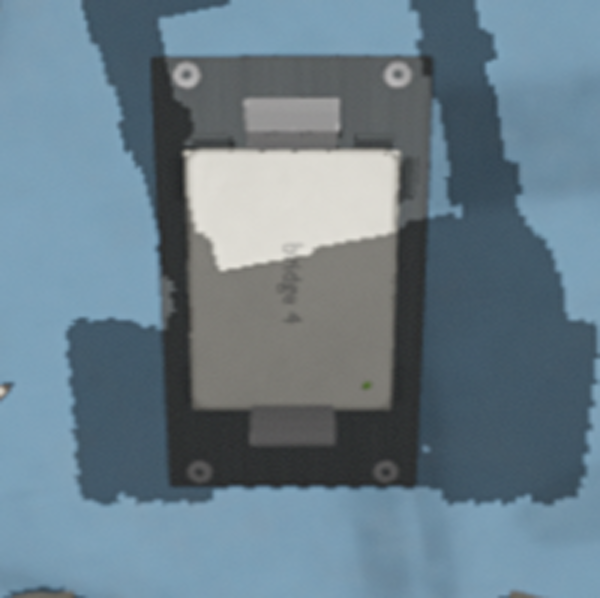

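The final view shows the box square in the bracket between both catches, with its top level at 34.6 mm, the same reading as before the tug. The fingers are well clear, so I'm handing in.

```bash
python3 -c "
from h import *
print(robot.close_job())"
```

```text
the job is handed in; nothing more can be done
None
```

The box is snapped into the bracket, tug-tested, lowered back onto its pads and released. I handed the job in at about 28 s with the gripper clear; no verdict was reported.

- **Insertion:** While going down, the side force showed the box touching only one catch. I moved it about 1.5 mm along its length to centre it, then lowered it in small steps. Forces during insertion peaked at about 13 N, and the box settled level on the pads.
- **Tug:** I re-gripped and lifted. The teeth bore after about 1.5 mm of rise. The box stayed level, with only small moments on the tool. It was under load for over 3 s, mostly 11 to 15 N after taking off the 1.5 N weight.
- **Tug not steady:** The arm crept under load. It dipped to about 10 N once and rose twice to about 16 N, against the 17 N limit, before I eased it back. That peak is within the wrist sensor's noise of the limit.
- **Last checks:** The last wrist picture shows the box square between both catches. It is level to about 3 mrad, with its top at 34.6 mm by the depth reading, essentially the same as before the tug. The wrist force was near zero after release.
- **Not checked or in disagreement:**
    - I did not measure the mouse, marker or tape roll again at the end; the arm never went low near them.
    - The last attempt to locate the bracket from the wrist camera returned nothing, so the sideways fit is judged from the picture alone.
    - The top camera's positions differed from the wrist camera's by 3 to 6 mm in y. I went by the wrist camera and the contact forces.

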